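# Wipe the feed-bottle carrier clean and load it at the pump

### The arm

A 6-joint arm with a two-finger parallel gripper is mounted at the origin on the work surface. World frame = base frame: x ahead of the robot, y to its left, z up, the work surface at z = 0. Lengths are in m, angles in rad, forces in N, time in s.
With the tool pointing down it reaches from about 0.3 to 0.775 m from the base axis. Payload 14.6 kg.
Tool frame: the origin (TCP) lies midway between the tips of the shut fingers; the grasp point (between the pads) lies 19 mm behind it (tcp_to_grasp is the distance from the TCP to the grasp point, in m); z points along the fingers, y is the line along which they close (so a half turn about z gives the same grasp; the last joint's range is limited). The gripper opens to 94 mm and grips with 3 to 60 N. Pads are 16 mm wide; open, the fingers measure 119 mm over their backs; the gripper's body (75 mm by 177 mm) begins 78 mm behind the grasp point.
Start: joints at [-1.32, 0.3, 1.521, -0, 1.321, -0.067], TCP at [0.172, -0.522, 0.205] pointing down, gripper open.
Joint ranges: [-3.03, 3.03], [-0.79, 2.21], [0.23, 2.52], [-1.04, 4.18], [0, 3.07], [-2.55, 2.55]. Speed limits (rad/s): [2.22, 2.22, 2.57, 3.14, 3.14, 3.14].

### API

Orientations are given as [roll, pitch, yaw] about the fixed x, y, z axes, in that order (R = Rz(yaw) Ry(pitch) Rx(roll)).
In Python, from station import * gives the robot as it stands.
- The arm moves only by the tool send_rows, never from a script. Its argument "motion" is a list of rows, each a list of 3 entries, a list of its own where there are three numbers: the shift along the tool's x, y, z in units of 0.03 m (1.0 is 0.03 m), then the turn, a rotation vector about the tool's x, y, z in units of 0.12 rad (1.0 is 0.12 rad), then the opening, from -1 (shut) to 1 (fully open). In form: [[[x, y, z], [rx, ry, rz], grip], ...]. A call has 1 to 12 rows; each row shifts and turns the commanded pose from where the row before left it, along the tool's axes as they then stand; what a row does not reach is not made up. A row lasts 1/10 s, in which the tool goes at most 50 mm and 8.59 degrees, less where a joint would pass 70% of its speed; a pose out of reach is approached as far as the arm can. A call with a number of a shift or a turn outside -1 to 1 is refused whole. A call with a gripper value outside its range is refused whole. The fingers move at their own pace and stop on an object; "squeeze" is the grip in N (left out, the last holds). Time passes only in rows, so rows that do not move let the fingers close. It gives the time, the measured TCP pose, the force, the opening and the grip force at its end, in the units of the state.
- get_obs(): the state, without advancing time (a new reading comes with each control period).
- camera(name): name is "scene" or "side" or "wrist"; returns a dict with "pixels" (400x640x3 uint8, red, green, blue), "depth" (400x640 float32, m along the optical axis (not along the pixel's ray), 0 where there is no reading), "fx", "fy", "cx", "cy" (pixels), "rvec" (rotation vector, rad) and "tvec" (3), from world to camera coordinates, as OpenCV has them. Camera axes: x right, y down, z forward; pixel columns grow to the right and rows downward; lengths in m; the calibration is good to about 2 mm. A picture is of the moment at which its call begins.
- hand_in(): hands the job in; it is judged then, once.
The state is a dict: "time_s": time; "qpos": joint angles; "joint_vel": joint speeds; "tau": joint torques, N m; "ee_pos": TCP position; "eef_rot": TCP orientation; "force": force on the tool from outside, world axes, zero at the start; "moment": the same for the moment, N m; "grip_width": finger opening in m; "grip_force": force on a finger pad.
Only numpy, scipy, OpenCV 4.12 (cv2) and the standard library are available. Lean on these libraries where they do the work, as an engineer would, in place of code of your own. Each camera call takes 0.05 s, during which the arm holds its last target. There are 200 camera calls.

### The job

Lift the hanging scraper up and off its fork and use it to wipe every loose cap off the carrier's plate, over the open edge into the yellow waste tray; the caps are contaminated, so touch them only with the scraper. Then stand the scraper upright in the dark steel soak pan, push the carrier along its rail fully home against the green end stop at the pump, and stand every amber feed bottle upright on the wiped plate. Do not knock over or shift the beaker, the white jar or the wash bottle.

Things in the scene. Friction and masses are not known exactly. Their poses are not given: they have to be found in the camera images.
- scraper: Scraper, 123 mm tall, 220 g. Origin: centre of underside; z up the handle, y along the blade. Heights z: blue block with black lip 30 (x) x 90 (y) 0-28; neck 14 x 14 28-75; collar 36 x 36 75-83; orange grip 24 x 24 83-123 (grasp at about 106, so that the fingertips stay above the collar). Starts hanging by its collar in the fork, underside 90 mm above the bench. Stands by itself.
- fork (a point): Middle of the steel fork holding the scraper's collar, 165 mm above the bench, level with the tops of its two prongs (10 mm thick, 24 mm gap). Open ends 35 mm towards fork -x, tips upturned 13 mm: lift the scraper 20-30 mm (above 35 its block hits the prongs), then draw it 100 mm to -x. Post 55 mm to +x; nothing of it higher than 178 mm. Foot plate 110 x 120 mm.
- carrier (a joint): Position of the carrier along its rail (m): about 0 to 0.015 at the start, at the wiping station; 0.200 fully home against the green end stop at the pump. It slides with about 2.5 N of friction and stays where it is left.
- plate (a point): Centre of the top of the carrier's white plate, 80 mm above the bench; moves with the carrier. Plate 170 (x) x 190 (y) mm, with blue lips 5 mm wide and 18 mm high on three sides: far (+x) and both ends. The near (-x) edge, 85 mm from the centre, is open and overhangs the waste tray while at the wiping station. The carrier slides to this point's +y.
- paddle (a point): Middle of the top of the carrier's upright orange push paddle: 40 (x) x 12 (y) x 55 mm high, standing on a tab at plate height 140 mm to -y of the plate's centre. Push its -y face towards +y.
- waste_tray: Fixed yellow open waste tray, 130 (x) x 220 (y) x 50 mm high, walls 4 mm, in front of the plate's open edge at the wiping station, reaching 12 mm under the plate. Origin: centre of its underside.
- soak_pan: Fixed dark steel open pan, 120 (x) x 170 (y) x 35 mm high, walls and floor 4 mm. Origin: centre of its underside. The scraper stands in it, blade along the pan's y.
- beaker: Open glass beaker, 60 mm across, 50 mm tall; bystander. Origin: centre of underside.
- jar: White jar, 56 mm across, 60 mm tall; bystander. Origin: centre of underside.
- wash_bottle: White wash bottle with red cap, 60 mm across, 150 mm tall; bystander. Origin: centre of underside.
- cap0: Snapped-off plastic cap: disc 32 mm across, 10 mm thick, 12 g, starting flat on the plate its edge at least 10 mm from the side lips and 50 mm from the far lip. Between three and six of the six are present. Origin: centre of its underside.
- cap1: Snapped-off plastic cap: disc 32 mm across, 10 mm thick, 12 g, starting flat on the plate its edge at least 10 mm from the side lips and 50 mm from the far lip. Between three and six of the six are present. Origin: centre of its underside.
- cap2: Snapped-off plastic cap: disc 32 mm across, 10 mm thick, 12 g, starting flat on the plate its edge at least 10 mm from the side lips and 50 mm from the far lip. Between three and six of the six are present. Origin: centre of its underside.
- cap3: Snapped-off plastic cap: disc 32 mm across, 10 mm thick, 12 g, starting flat on the plate its edge at least 10 mm from the side lips and 50 mm from the far lip. Between three and six of the six are present. Origin: centre of its underside.
- cap4: Snapped-off plastic cap: disc 32 mm across, 10 mm thick, 12 g, starting flat on the plate its edge at least 10 mm from the side lips and 50 mm from the far lip. Between three and six of the six are present. Origin: centre of its underside.
- cap5: Snapped-off plastic cap: disc 32 mm across, 10 mm thick, 12 g, starting flat on the plate its edge at least 10 mm from the side lips and 50 mm from the far lip. Between three and six of the six are present. Origin: centre of its underside.
- bottle0: Squat amber feed bottle, 250 g, 88 mm tall: body 70 mm across up to z 46, sloping shoulder up to z 56, blue screw cap 38 mm across from z 56 to 88 (grasp it there, from above). Two or three are present. Origin: centre of underside.
- bottle1: Squat amber feed bottle, 250 g, 88 mm tall: body 70 mm across up to z 46, sloping shoulder up to z 56, blue screw cap 38 mm across from z 56 to 88 (grasp it there, from above). Two or three are present. Origin: centre of underside.
- bottle2: Squat amber feed bottle, 250 g, 88 mm tall: body 70 mm across up to z 46, sloping shoulder up to z 56, blue screw cap 38 mm across from z 56 to 88 (grasp it there, from above). Two or three are present. Origin: centre of underside.

How it is judged:
By the outcome, as a careful person would: the job done as asked, in the order asked, and still so for the second after the job is handed in, with the robot touching nothing.
Of cap0, cap1, cap2, cap3, cap4, cap5 only 3 to 6 are there at a start; the rules pass over those that are not, and their reading is None.
Of bottle0, bottle1, bottle2 only 2 to 3 are there at a start; the rules pass over those that are not, and their reading is None.
At some moment in a run one of bottle0, bottle1, bottle2 may be knocked a few centimetres aside while the robot is not near it.
Once in a run the grip may slacken for a moment while it holds something.
It also fails if it takes over 208 s, if anything falls off the work surface, if the arm or the gripper's body presses on something with over 40 N, if the wrist force passes 120 N, or if a joint passes its speed limit or range.

## Working session

There is one attempt and no reset: what is moved stays moved. The work goes in short steps, Python scripts to look and compute and a tool call to move; the robot and the scene stay as the last step left them, time stands still between calls to the robot, and variables do not carry over. Pictures are saved under pics/ and viewed, at most 14 in all, crops included, and the job is handed in when it is done.

Besides the shell and the picture viewer there is one more tool, called after "Request:" as name(argument=value, ...) on one line, values as JSON. send_rows: Moves the arm, as the interface text tells. Its arguments: {"type":"object","properties":{"motion":{"type":"array"},"squeeze":{"type":"number"}},"required":["motion"]}

```bash
mkdir -p pics; ls
cat > h.py <<'E'
from station import *
import numpy as np, cv2
def snap(n,save=None):
    c=camera(n)
    if save: cv2.imwrite(f'pics/{save}.png',cv2.cvtColor(c['pixels'],cv2.COLOR_RGB2BGR))
    R,_=cv2.Rodrigues(np.array(c['rvec'],float)); t=np.array(c['tvec'],float)
    v,u=np.mgrid[0:400,0:640]; d=c['depth']
    P=np.stack([(u-c['cx'])/c['fx']*d,(v-c['cy'])/c['fy']*d,d],-1)
    W=(P-t)@R
    W[d==0]=np.nan
    return c,W
def st():
    o=get_obs(); print({k:np.round(o[k],3).tolist() for k in ('time_s','ee_pos','eef_rot','force','grip_width','grip_force','qpos')})
E
python3 - <<'E'
from h import *
st()
for n in ('scene','side','wrist'):
    c,W=snap(n,n+'0'); np.save(n+'0.npy',W); R,_=cv2.Rodrigues(np.array(c['rvec'])); print(n,(-R.T@np.array(c['tvec'])).round(3),c['fx'])
a=np.vstack([cv2.imread('pics/scene0.png'),cv2.imread('pics/side0.png')])
E
```

```text
pics
{'time_s': 0.0, 'ee_pos': [0.172, -0.522, 0.205], 'eef_rot': [-3.14, -0.0, 0.318], 'force': [1.145, -1.093, 0.215], 'grip_width': 0.094, 'grip_force': 0.0, 'qpos': [-1.32, 0.3, 1.522, 0.0, 1.321, -0.067]}
scene [1.342 0.369 0.708] 397.96755077750163
side [ 0.3   -1.074  0.753] 396.68113397298293
wrist [ 0.25  -0.497  0.384] 305.09719237607436
```

View pics/scene0.png

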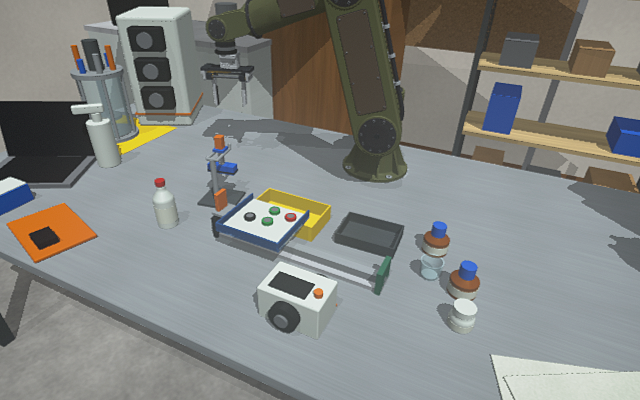

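View pics/side0.png

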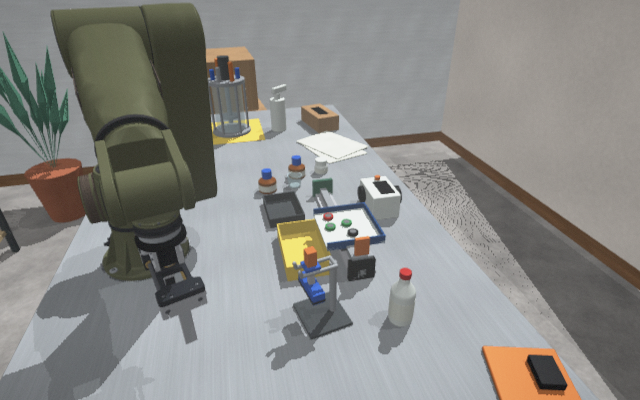

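Scene view: scraper on its fork at about (220,150). The plate has 4 caps (black, green, green, red) around (270,218), with the tray behind it at (300,210) and the pan at (368,233). Two bottles stand at (436,240) and (465,280), the beaker at (431,267), the jar at (463,316) and the wash bottle at (165,205). I'll build a top-down map to measure them.

Run:
```python
from h import *
# top-down map 2.0mm/px x 0.2..0.8 (rows), y -0.55..0.55 (cols)
s=0.0015
x0,x1,y0,y1=0.2,0.85,-0.5,0.6
Wd=[np.load(n+'0.npy').reshape(-1,3) for n in ('scene','side')]
Cd=[cv2.imread(f'pics/{n}0.png').reshape(-1,3) for n in ('scene','side')]
P=np.vstack(Wd);C=np.vstack(Cd)
hsv=cv2.cvtColor(C[None],cv2.COLOR_BGR2HSV)[0].astype(int)
ok=np.isfinite(P[:,0])&(P[:,0]>x0)&(P[:,0]<x1)&(P[:,1]>y0)&(P[:,1]<y1)&(P[:,2]<0.3)
cam=np.r_[np.zeros(256000),np.ones(256000)]
P,C,hsv,cam=P[ok],C[ok],hsv[ok],cam[ok]
o=np.argsort(P[:,2]);
im=np.zeros((int((x1-x0)/s)+1,int((y1-y0)/s)+1,3),np.uint8)
r=((x1-P[o,0])/s).astype(int);cc=((y1-P[o,1])/s).astype(int)
im[r,cc]=C[o]
im=cv2.dilate(im,np.ones((2,2)))
im=np.where(im==0,cv2.dilate(im,np.ones((3,3))),im)
for i in range(0,12):
    y=y1-0.1*i; cv2.putText(im,f'{y:.1f}',(int((y1-y)/s),10),0,.35,(255,255,255)); im[:,min(int((y1-y)/s),im.shape[1]-1)]=(255,0,255)
for x in np.arange(.3,.85,.1): cv2.putText(im,f'{x:.1f}',(0,int((x1-x)/s)),0,.35,(255,255,255)); im[int((x1-x)/s)]=(255,0,255)
cv2.imwrite('pics/top0.png',im); print(im.shape)
H,S,V=hsv.T
def clus(name,m,zr):
    m=m&(P[:,2]>zr[0])&(P[:,2]<zr[1]); q=P[m]; 
    g=np.zeros(im.shape[:2],np.uint8); rr=((x1-q[:,0])/s).astype(int);c2=((y1-q[:,1])/s).astype(int); g[rr,c2]=1
    n,l=cv2.connectedComponents(cv2.dilate(g,np.ones((7,7))))
    for k in range(1,n):
        a=q[l[rr,c2]==k]
        if len(a)>25: print(name,len(a),'mean',a.mean(0).round(3),'lo',np.percentile(a,3,0).round(3),'hi',np.percentile(a,97,0).round(3))
clus('orange',(H>5)&(H<18)&(S>170)&(V>130),(0.09,.26))
clus('blue',(H>105)&(H<125)&(S>140),(0.03,.26))
clus('yellow',(H>20)&(H<32)&(S>150),(0.03,.06))
clus('green',(H>40)&(H<90)&(S>60),(0.03,.2))
clus('red',((H>170)|(H<5))&(S>130),(0.03,.2))
clus('dark',(V<70),(0.02,.1))
clus('plate',(V>170)&(S<40),(0.05,.1))
clus('white',(V>150)&(S<60),(0.045,.17))
```

```text
(434, 734, 3)
orange 44 mean [0.793 0.132 0.101] lo [0.784 0.124 0.097] hi [0.799 0.14  0.104]
orange 26 mean [ 0.603 -0.26   0.133] lo [ 0.586 -0.265  0.132] hi [ 0.62  -0.255  0.135]
orange 34 mean [ 0.441 -0.376  0.204] lo [ 0.429 -0.386  0.178] hi [ 0.45  -0.364  0.214]
blue 33 mean [ 0.686 -0.117  0.097] lo [ 0.684 -0.192  0.095] hi [ 0.689 -0.031  0.099]
blue 236 mean [0.55  0.407 0.082] lo [0.529 0.388 0.061] hi [0.563 0.421 0.091]
blue 436 mean [ 0.439 -0.384  0.126] lo [ 0.419 -0.424  0.102] hi [ 0.455 -0.335  0.174]
blue 193 mean [0.416 0.313 0.082] lo [0.395 0.295 0.061] hi [0.43  0.329 0.091]
yellow 549 mean [ 0.433 -0.095  0.041] lo [ 0.401 -0.226  0.031] hi [ 0.533 -0.01   0.05 ]
green 253 mean [0.618 0.222 0.058] lo [0.575 0.212 0.033] hi [0.648 0.228 0.068]
green 204 mean [ 0.58  -0.116  0.088] lo [ 0.538 -0.133  0.081] hi [ 0.619 -0.095  0.093]
red 175 mean [ 0.648 -0.432  0.147] lo [ 0.636 -0.445  0.138] hi [ 0.661 -0.417  0.152]
red 62 mean [ 0.561 -0.063  0.088] lo [ 0.544 -0.079  0.083] hi [ 0.574 -0.048  0.093]
dark 83 mean [0.84  0.087 0.066] lo [0.832 0.049 0.
[... 858 characters left out ...]
.064]
plate 2603 mean [ 0.599 -0.123  0.08 ] lo [ 0.521 -0.203  0.077] hi [ 0.667 -0.047  0.084]
plate 113 mean [ 0.601 -0.249  0.08 ] lo [ 0.573 -0.272  0.077] hi [ 0.629 -0.233  0.083]
white 2579 mean [0.792 0.083 0.084] lo [0.735 0.004 0.051] hi [0.833 0.15  0.093]
white 3036 mean [ 0.6   -0.13   0.081] lo [ 0.521 -0.248  0.077] hi [ 0.669 -0.043  0.093]
white 848 mean [ 0.654 -0.428  0.095] lo [ 0.622 -0.457  0.05 ] hi [ 0.678 -0.401  0.124]
white 424 mean [0.654 0.418 0.059] lo [0.629 0.395 0.049] hi [0.675 0.439 0.063]
white 87 mean [0.521 0.32  0.049] lo [0.491 0.293 0.047] hi [0.548 0.349 0.052]
white 167 mean [ 0.476 -0.372  0.164] lo [ 0.417 -0.395  0.161] hi [ 0.498 -0.349  0.167]
```

View pics/top0.png

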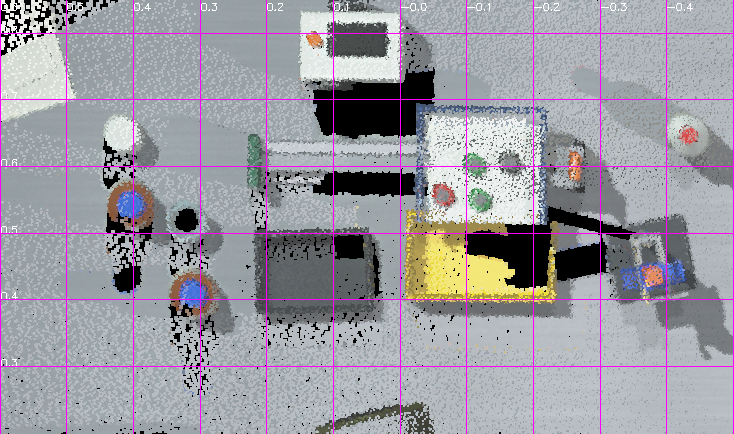

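The map shows the fork open towards -x with a small yaw, and the plate is near (0.604,-0.12). Next I'll fit yaws and refine the grip centre.

Run:
```python
from h import *
P=np.vstack([np.load(n+'0.npy').reshape(-1,3) for n in ('scene','side')])
C=np.vstack([cv2.imread(f'pics/{n}0.png').reshape(-1,3) for n in ('scene','side')])
H,S,V=cv2.cvtColor(C[None],cv2.COLOR_BGR2HSV)[0].astype(int).T
def box(n,m,x,y,z):
    with np.errstate(invalid='ignore'):
        m=m&(P[:,0]>x[0])&(P[:,0]<x[1])&(P[:,1]>y[0])&(P[:,1]<y[1])&(P[:,2]>z[0])&(P[:,2]<z[1])
    q=P[m]; r=cv2.minAreaRect((q[:,:2]*1000).astype(np.float32)); print(n,len(q),np.round(r[0],1),np.round(r[1],1),round(r[2],1),'z',np.percentile(q[:,2],[2,50,98]).round(4))
T=V>=0
bl=(H>105)&(H<125)&(S>140)
box('foot',T,(.36,.56),(-.46,-.28),(.004,.03))
box('block',bl,(.38,.5),(-.46,-.28),(.112,.128))
box('blockall',bl,(.38,.5),(-.46,-.28),(.085,.128))
box('prong',(S<60),(.38,.52),(-.46,-.28),(.155,.18))
box('collar',bl,(.38,.5),(-.46,-.28),(.168,.18))
box('grip',(H<20)&(S>150),(.38,.5),(-.46,-.28),(.18,.25))
box('griptop',(H<20)&(S>150),(.38,.5),(-.46,-.28),(.209,.25))
box('lips',bl,(.48,.75),(-.26,.02),(.085,.105))
box('liptop',bl,(.48,.75),(-.26,.02),(.093,.105))
box('plate',(S<40)&(V>150),(.48,.75),(-.215,.02),(.07,.086))
box('paddletop',(H<20)&(S>150),(.55,.65),(-.3,-.22),(.12,.15))
box('pan',(V<110),(.33,.56),(.0,.25),(.028,.04))
box('tray',(H>20)&(H<32)&(S>120),(.36,.56),(-.26,.03),(.044,.06))
box('stop',(H>40)&(H<90)&(S>60),(.5,.7),(.18,.26),(.01,.15))
box('b0cap',bl,(.5,.6),(.35,.45),(.085,.1)); box('b1cap',bl,(.36,.46),(.25,.36),(.085,.1))
box('caps',((S>90)|(V<80)),(.5,.65),(-.2,-.03),(.086,.1))
```

```text
foot 1903 [ 461.4 -371.5] [197.3 175.1] 1.6 z [0.0043 0.0087 0.0131]
block 282 [ 437.  -379.2] [34.8 93.3] 8.2 z [0.1126 0.1181 0.1211]
blockall 352 [ 437.  -378.8] [34.8 94.2] 8.2 z [0.1009 0.1174 0.121 ]
prong 456 [ 450.6 -376.3] [104.5  48.7] 10.8 z [0.1562 0.1638 0.1769]
collar 73 [ 436.7 -378.3] [40.  39.3] 9.8 z [0.1686 0.1726 0.176 ]
grip 159 [ 438.4 -379. ] [29.1 28.3] 9.3 z [0.1811 0.2118 0.2154]
griptop 99 [ 437.8 -379.1] [28.  28.3] 9.3 z [0.2102 0.2137 0.2156]
lips 53 [ 604.9 -119. ] [187.8 168.5] 89.5 z [0.0952 0.0974 0.0995]
liptop 53 [ 604.9 -119. ] [187.8 168.5] 89.5 z [0.0952 0.0974 0.0995]
plate 2682 [ 598.6 -118.9] [186.8 164.6] 89.6 z [0.0768 0.0801 0.0839]
paddletop 60 [ 602.  -261.7] [17.1 40.1] 88.8 z [0.1236 0.134  0.1371]
pan 618 [444.4 129.5] [128.  178.2] 0.8 z [0.0283 0.0331 0.0381]
tray 419 [ 463.3 -121. ] [226.7 134.7] 88.0 z [0.0442 0.0483 0.0535]
stop 298 [609.1 218.4] [19.8 79.2] 89.3 z [0.0144 0.0628 0.068 ]
b0cap 158 [545.  403.3] [35.5 38. ] 11.6 z [0.0853 0.0877 0.0922]
b1cap 119 [410.2 309.7] [39.7 35.7] 81.4 z [0.0856 0.0879 0.0913]
caps 267 [ 587.1 -107. ] [117.5 153.7] 0.1 z [0.0862 0.0893 0.0986]
```

Request:
send_rows(motion=[[[0, 0, -0.75], [0, 0, 0.65], 1], [[0, 0, -0.75], [0, 0, 0.65], 1], [[0.95, -0.33, 0], [0, 0, 0], 1], [[0.95, -0.33, 0], [0, 0, 0], 1], [[0.95, -0.33, 0], [0, 0, 0], 1], [[0.95, -0.33, 0], [0, 0, 0], 1], [[0.95, -0.33, 0], [0, 0, 0], 1], [[0.95, -0.33, 0], [0, 0, 0], 1], [[0.95, -0.33, 0], [0, 0, 0], 1], [[0.95, -0.33, 0], [0, 0, 0], 1], [[0.95, -0.33, 0], [0, 0, 0], 1], [[0.95, -0.33, 0], [0, 0, 0], 1]], squeeze=40)

```text
time_s: 1.35
ee_pos: [0.4382, -0.378, 0.2502]
eef_rot: [-3.141, 0.0, 0.162]
force: [-0.5, -0.1, -0.4]
grip_width: 0.0941
grip_force: 0.0
```

Request:
send_rows(motion=[[[0, 0, 0], [0, 0, 0], 1], [[0, 0, 0], [0, 0, 0], 1], [[0, 0, 0], [0, 0, 0], 1]])

```text
time_s: 1.65
ee_pos: [0.4365, -0.3793, 0.2503]
eef_rot: [-3.141, 0.0, 0.161]
force: [0.2, 0.9, -0.4]
grip_width: 0.0938
grip_force: 0.0
```

Run:
```python
from h import *
st()
c,W=snap('wrist','w1')
h=cv2.cvtColor(c['pixels'],cv2.COLOR_RGB2HSV).astype(int);H,S,V=h[...,0],h[...,1],h[...,2]
with np.errstate(invalid='ignore'):
  for n,m in (('top',(H<20)&(S>150)&(W[...,2]>.205)&(W[...,2]<.22)),('block',(H>105)&(H<125)&(S>140)&(W[...,2]>.085)&(W[...,2]<.125)),('collar',(H>105)&(H<125)&(S>140)&(W[...,2]>.165)&(W[...,2]<.18))):
    q=W[m]; print(n,len(q)); 
    if len(q)>20:
      r=cv2.minAreaRect((q[:,:2]*1000).astype(np.float32)); print(np.round(r[0],1),np.round(r[1],1),round(r[2],1),np.median(q[:,2]))
```

```text
{'time_s': 1.65, 'ee_pos': [0.436, -0.379, 0.25], 'eef_rot': [-3.141, 0.0, 0.161], 'force': [0.242, 0.914, -0.413], 'grip_width': 0.094, 'grip_force': 0.0, 'qpos': [-0.779, 0.335, 1.372, -0.0, 1.436, 0.631]}
top 906
[ 435.1 -379.7] [23.6 22.5] 11.1 0.21323192204747754
block 2245
[ 488.6 -303.7] [268.3  82.3] 55.1 0.11719720709001294
collar 599
[ 434.8 -380. ] [35.9 35.9] 10.9 0.17320368970731528
```

The wrist camera puts the grip at (435,-380) mm with yaw 11°. I'll correct for that, descend and close.

Request:
send_rows(motion=[[[-0.05, 0.02, 0.8], [0, 0, -0.25], 1], [[0, 0, 0.8], [0, 0, 0], 1], [[0, 0, 0.6], [0, 0, 0], 1], [[0, 0, 0.2], [0, 0, 0], 1], [[0, 0, 0], [0, 0, 0], 1], [[0, 0, 0], [0, 0, 0], -1], [[0, 0, 0], [0, 0, 0], -1], [[0, 0, 0], [0, 0, 0], -1], [[0, 0, 0], [0, 0, 0], -1], [[0, 0, 0], [0, 0, 0], -1], [[0, 0, 0], [0, 0, 0], -1], [[0, 0, 0], [0, 0, 0], -1]], squeeze=50)

```text
time_s: 2.9
ee_pos: [0.4358, -0.3796, 0.1785]
eef_rot: [-3.142, 0.0, 0.192]
force: [-0.8, -0.7, 0.2]
grip_width: 0.0414
grip_force: 0.0
```

Request:
send_rows(motion=[[[0, 0, -0.4], [0, 0, 0], -1], [[0, 0, -0.4], [0, 0, 0], -1], [[0, 0, 0], [0, 0, 0], -1], [[0, 0, 0], [0, 0, 0], -1]])

```text
time_s: 3.3
ee_pos: [0.4366, -0.3802, 0.2051]
eef_rot: [3.138, -0.003, 0.192]
force: [-1.3, 2.4, 16.4]
grip_width: 0.023
grip_force: 50.0
```

The fingers closed late, during the lift, so I need to see where they hold.

Run:
```python
from h import *
st()
c,W=snap('side','s2'); c2,W2=snap('scene','sc2')
a=cv2.imread('pics/s2.png')[220:340,240:380]; b=cv2.imread('pics/sc2.png')[100:220,170:310]
cv2.imwrite('pics/c2.png',np.hstack([cv2.resize(a,None,fx=2.8,fy=2.8),cv2.resize(b,None,fx=2.8,fy=2.8)]))
for C,w in ((c,W),(c2,W2)):
  h=cv2.cvtColor(C['pixels'],cv2.COLOR_RGB2HSV).astype(int);H,S=h[...,0],h[...,1]
  with np.errstate(invalid='ignore'):
    m=(H>105)&(H<125)&(S>140)&(abs(w[...,0]-.44)<.06)&(abs(w[...,1]+.38)<.07); q=w[m]
    print(len(q),np.percentile(q[:,2],[2,20,50,80,98]).round(3));
```

```text
{'time_s': 3.3, 'ee_pos': [0.437, -0.38, 0.205], 'eef_rot': [3.138, -0.003, 0.192], 'force': [-1.27, 2.404, 16.42], 'grip_width': 0.023, 'grip_force': 50.021, 'qpos': [-0.78, 0.362, 1.439, 0.0, 1.336, 0.599]}
281 [0.104 0.116 0.119 0.12  0.175]
186 [0.1   0.108 0.116 0.167 0.172]
```

View pics/c2.png

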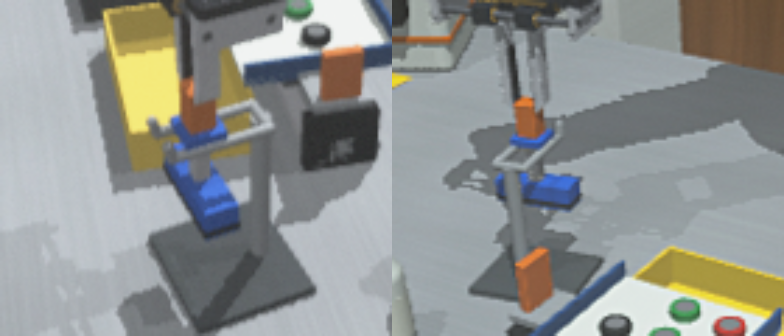

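The scraper is still in the fork, held only by the top of its grip. I'll open, descend and regrip with time to close.

Request:
send_rows(motion=[[[0, 0, 0], [0, 0, 0], 0.2], [[0, 0, 0], [0, 0, 0], 0.2], [[0, 0, 0], [0, 0, 0], 0.2], [[0, 0, 0], [0, 0, 0], 0.2], [[0, 0, 0], [0, 0, 0], 0.2], [[0, 0, 0], [0, 0, 0], 0.2], [[0, 0, 0.5], [0, 0, 0], 0.2], [[0, 0, 0.4], [0, 0, 0], 0.2], [[0, 0, 0], [0, 0, 0], 0.2], [[0, 0, 0], [0, 0, 0], 0.2]])

```text
time_s: 4.4
ee_pos: [0.4358, -0.3797, 0.1755]
eef_rot: [-3.141, 0.0, 0.192]
force: [0.2, -0.0, 0.5]
grip_width: 0.0564
grip_force: 0.0
```

Request:
send_rows(motion=[[[0, 0, 0], [0, 0, 0], -1], [[0, 0, 0], [0, 0, 0], -1], [[0, 0, 0], [0, 0, 0], -1], [[0, 0, 0], [0, 0, 0], -1], [[0, 0, 0], [0, 0, 0], -1], [[0, 0, 0], [0, 0, 0], -1], [[0, 0, 0], [0, 0, 0], -1], [[0, 0, 0], [0, 0, 0], -1], [[0, 0, 0], [0, 0, 0], -1], [[0, 0, 0], [0, 0, 0], -1]])

```text
time_s: 5.4
ee_pos: [0.4358, -0.3797, 0.1756]
eef_rot: [3.141, -0.0, 0.192]
force: [-0.3, -0.9, 2.5]
grip_width: 0.0235
grip_force: 50.0
```

Request:
send_rows(motion=[[[0, 0, -0.4], [0, 0, 0], -1], [[0, 0, -0.45], [0, 0, 0], -1], [[0, 0, 0], [0, 0, 0], -1], [[0, 0, 0], [0, 0, 0], -1]])

```text
time_s: 5.8
ee_pos: [0.4359, -0.3797, 0.2013]
eef_rot: [3.141, -0.0, 0.192]
force: [0.6, -0.2, -2.5]
grip_width: 0.0239
grip_force: 50.0
```

Run:
```python
from h import *
st()
for n in ('scene','side'):
  C,w=snap(n)
  h=cv2.cvtColor(C['pixels'],cv2.COLOR_RGB2HSV).astype(int);H,S=h[...,0],h[...,1]
  with np.errstate(invalid='ignore'):
    m=(H>105)&(H<125)&(S>140)&(abs(w[...,0]-.44)<.06)&(abs(w[...,1]+.38)<.07); q=w[m]
    print(len(q),np.percentile(q[:,2],[2,20,50,80,98]).round(3));
```

```text
{'time_s': 5.8, 'ee_pos': [0.436, -0.38, 0.201], 'eef_rot': [3.141, -0.0, 0.192], 'force': [0.561, -0.176, -2.479], 'grip_width': 0.024, 'grip_force': 49.999, 'qpos': [-0.78, 0.365, 1.444, 0.0, 1.332, 0.599]}
167 [0.126 0.133 0.142 0.193 0.197]
220 [0.132 0.143 0.144 0.145 0.2  ]
```

Lifted clear by 26 mm, and the force shows its weight (2.5 N). Drawing it out now.

Request:
send_rows(motion=[[[-0.5, 0, 0], [0, 0, 0], -1], [[-0.5, 0, 0], [0, 0, 0], -1], [[-0.5, 0, 0], [0, 0, 0], -1], [[-0.5, 0, 0], [0, 0, 0], -1], [[-0.5, 0, 0], [0, 0, 0], -1], [[-0.5, 0, 0], [0, 0, 0], -1], [[-0.5, 0, 0], [0, 0, 0], -1], [[0, 0, 0], [0, 0, 0], -1], [[0, 0, -0.4], [0, 0, 0.8], -1], [[0, 0, -0.4], [0, 0, 0.8], -1], [[0, 0, 0], [0, 0, 0], -1]], squeeze=60)

```text
time_s: 7.0
ee_pos: [0.3332, -0.4001, 0.2263]
eef_rot: [3.14, -0.002, -0.002]
force: [0.6, -0.0, -2.1]
grip_width: 0.024
grip_force: 60.0
```

Request:
send_rows(motion=[[[0, -0.9, 0], [0, 0, 0], -1], [[0, -0.9, 0], [0, 0, 0], -1], [[0, -0.9, 0], [0, 0, 0], -1], [[0, -0.9, 0], [0, 0, 0], -1], [[0, -0.9, 0], [0, 0, 0], -1], [[0, -0.9, 0], [0, 0, 0], -1], [[0, -0.9, 0], [0, 0, 0], -1], [[0, 0, 0], [0, 0, 0], -1], [[0, 0, 0], [0, 0, 0], -1]])

```text
time_s: 7.9
ee_pos: [0.3329, -0.2105, 0.2248]
eef_rot: [3.141, -0.0, 0.003]
force: [0.9, -0.9, -2.6]
grip_width: 0.0236
grip_force: 60.0
```

```bash
cat >> h.py <<'E'
def scr():
    "scraper block/collar points in the two fixed views near the TCP"
    o=np.array(get_obs()['ee_pos']); st()
    for n in ('scene','side'):
        C,w=snap(n)
        h=cv2.cvtColor(C['pixels'],cv2.COLOR_RGB2HSV).astype(int);H,S=h[...,0],h[...,1]
        with np.errstate(invalid='ignore'):
            m=(H>105)&(H<125)&(S>140)&(np.abs(w-(o-[0,0,.05]))<[.05,.075,.07]).all(-1)
        q=w[m]; zt=np.percentile(q[:,2],97); 
        for nm,z in (('block top',o[2]-.0856+.028),('collar',o[2]-.0856+.083)):
            p=q[abs(q[:,2]-z)<.007]
            if len(p)>8:
                r=cv2.minAreaRect((p[:,:2]*1000).astype(np.float32)); print(n,nm,len(p),np.round(r[0],1),np.round(r[1],1),round(r[2],1),'z-expected mm',((np.percentile(p[:,2],[10,50,90])-z)*1000).round(1))
E
python3 -c "
from h import *
scr()"
```

```text
{'time_s': 7.9, 'ee_pos': [0.333, -0.211, 0.225], 'eef_rot': [3.141, -0.0, 0.003], 'force': [0.925, -0.926, -2.646], 'grip_width': 0.024, 'grip_force': 59.999, 'qpos': [-0.657, -0.075, 1.892, -0.0, 1.324, 0.911]}
scene block top 133 [ 337.3 -207.9] [90.2 32. ] 89.2 z-expected mm [-4.6 -1.7 -0.1]
scene collar 41 [ 341.3 -199.8] [28.1 47.4] 46.6 z-expected mm [-5.3 -3.  -0.4]
side block top 142 [ 333.  -213.4] [28.1 87.8] 0.1 z-expected mm [-0.2  1.2  2.3]
side collar 26 [ 334.6 -216.3] [31.5 29.9] 0.9 z-expected mm [-2.   1.   2.2]
```

Scraper held straight. Moving over the far side of the plate.

Request:
send_rows(motion=[[[0.98, -0.41, 0], [0, 0, 0], -1], [[0.98, -0.41, 0], [0, 0, 0], -1], [[0.98, -0.41, 0], [0, 0, 0], -1], [[0.98, -0.41, 0], [0, 0, 0], -1], [[0.98, -0.41, 0], [0, 0, 0], -1], [[0.98, -0.41, 0], [0, 0, 0], -1], [[0.98, -0.41, 0], [0, 0, 0], -1], [[0.98, -0.41, 0], [0, 0, 0], -1], [[0.98, -0.41, 0], [0, 0, 0], -1], [[0.98, -0.41, 0], [0, 0, 0], -1], [[0.98, -0.41, 0], [0, 0, 0], -1], [[0, 0, 0], [0, 0, 0], -1]])

```text
time_s: 9.2
ee_pos: [0.6582, -0.0748, 0.2226]
eef_rot: [-3.141, 0.002, 0.002]
force: [-0.5, -0.5, -1.5]
grip_width: 0.0238
grip_force: 60.0
```

Request:
send_rows(motion=[[[0, 0, 0.4], [0, 0, 0], -1], [[0, 0, 0.4], [0, 0, 0], -1], [[0, 0, 0.4], [0, 0, 0], -1], [[0, 0, 0.3], [0, 0, 0], -1], [[0, 0, 0], [0, 0, 0], -1], [[0, 0, 0], [0, 0, 0], -1]])

```text
time_s: 9.8
ee_pos: [0.6565, -0.0756, 0.1826]
eef_rot: [-3.141, -0.004, -0.001]
force: [-3.2, 1.5, 17.5]
grip_width: 0.0236
grip_force: 59.9
```

```bash
python3 -c "
from h import *
scr()"
```

```text
{'time_s': 9.8, 'ee_pos': [0.656, -0.076, 0.183], 'eef_rot': [-3.141, -0.004, -0.001], 'force': [-3.219, 1.498, 17.475], 'grip_width': 0.024, 'grip_force': 59.94, 'qpos': [-0.17, 0.566, 1.198, 0.001, 1.374, 1.401]}
scene block top 272 [657.8 -72. ] [34.4 90.9] 0.5 z-expected mm [-4.5 -0.9  0.5]
scene collar 70 [657.9 -72.7] [34.6 38.1] 90.0 z-expected mm [-5.4 -2.  -0. ]
side block top 100 [654.6 -79.2] [29.2 86.7] 3.0 z-expected mm [-0.8  1.4  3.4]
```

It's resting on the side lip (17 N). I'll lift, shift 10 mm inward and come down again.

Request:
send_rows(motion=[[[0, 0, -0.6], [0, 0, 0], -1], [[0, 0, -0.2], [0, 0, 0], -1], [[-0.1, 0.33, 0], [0, 0, 0], -1], [[0, 0, 0], [0, 0, 0], -1], [[0, 0, 0.4], [0, 0, 0], -1], [[0, 0, 0.4], [0, 0, 0], -1], [[0, 0, 0.2], [0, 0, 0], -1], [[0, 0, 0], [0, 0, 0], -1]])

```text
time_s: 10.7
ee_pos: [0.6526, -0.0851, 0.172]
eef_rot: [-3.141, 0.003, -0.0]
force: [-0.4, -0.1, -1.8]
grip_width: 0.0237
grip_force: 59.9
```

```bash
python3 -c "
from h import *
scr()"
```

```text
{'time_s': 10.7, 'ee_pos': [0.653, -0.085, 0.172], 'eef_rot': [-3.141, 0.003, -0.0], 'force': [-0.399, -0.07, -1.772], 'grip_width': 0.024, 'grip_force': 59.919, 'qpos': [-0.185, 0.571, 1.214, 0.0, 1.359, 1.385]}
scene block top 259 [653.5 -82.6] [92.6 34.6] 89.1 z-expected mm [-4.7 -1.   0.4]
scene collar 63 [657.3 -81.8] [33.5 35.4] 2.4 z-expected mm [-5.1 -1.8 -0.1]
side block top 108 [651.1 -88.6] [30.6 88. ] 2.2 z-expected mm [0.8 2.4 4.3]
```

Request:
send_rows(motion=[[[0, 0, 0.08], [0, 0, 0], -1], [[0, 0, 0.06], [0, 0, 0], -1], [[0, 0, 0], [0, 0, 0], -1], [[0, 0, 0], [0, 0, 0], -1]])

```text
time_s: 11.2
ee_pos: [0.6532, -0.0853, 0.1699]
eef_rot: [-3.142, -0.0, -0.0]
force: [-0.3, 0.2, -2.8]
grip_width: 0.0238
grip_force: 59.9
```

Request:
send_rows(motion=[[[0, 0, 0.06], [0, 0, 0], -1], [[0, 0, 0.05], [0, 0, 0], -1], [[0, 0, 0], [0, 0, 0], -1]])

```text
time_s: 11.5
ee_pos: [0.6531, -0.0853, 0.1661]
eef_rot: [-3.142, 0.0, -0.0]
force: [0.3, 0.4, -1.7]
grip_width: 0.0237
grip_force: 59.9
```

Request:
send_rows(motion=[[[-0.4, 0, 0], [0, 0, 0], -1], [[-0.4, 0, 0], [0, 0, 0], -1], [[-0.4, 0, 0], [0, 0, 0], -1], [[-0.4, 0, 0], [0, 0, 0], -1], [[-0.4, 0, 0], [0, 0, 0], -1], [[-0.4, 0, 0], [0, 0, 0], -1], [[-0.4, 0, 0], [0, 0, 0], -1], [[-0.4, 0, 0], [0, 0, 0], -1], [[-0.4, 0, 0], [0, 0, 0], -1], [[-0.4, 0, 0], [0, 0, 0], -1], [[-0.4, 0, 0], [0, 0, 0], -1], [[-0.4, 0, 0], [0, 0, 0], -1]])

```text
time_s: 12.7
ee_pos: [0.5087, -0.0853, 0.1666]
eef_rot: [3.142, -0.0, -0.0]
force: [0.2, 0.5, -1.9]
grip_width: 0.0237
grip_force: 59.9
```

Request:
send_rows(motion=[[[0, 0, 0], [0, 0, 0], -1], [[0, 0, 0], [0, 0, 0], -1]])

```text
time_s: 12.9
ee_pos: [0.5096, -0.0854, 0.1668]
eef_rot: [3.141, -0.001, -0.0]
force: [-0.5, 0.3, -2.9]
grip_width: 0.023
grip_force: 59.9
```

Run:
```python
from h import *
scr()
snap('scene','sc3');snap('side','s3')
a=cv2.imread('pics/s3.png')[170:300,250:400]; b=cv2.imread('pics/sc3.png')[150:280,200:350]
cv2.imwrite('pics/c3.png',np.hstack([cv2.resize(a,None,fx=2.6,fy=2.6),cv2.resize(b,None,fx=2.6,fy=2.6)]))
```

```text
{'time_s': 12.9, 'ee_pos': [0.51, -0.085, 0.167], 'eef_rot': [3.141, -0.001, -0.0], 'force': [-0.523, 0.341, -2.907], 'grip_width': 0.023, 'grip_force': 59.919, 'qpos': [-0.237, 0.261, 1.664, 0.0, 1.216, 1.334]}
scene block top 176 [510.1 -82.7] [89.1 35.4] 88.2 z-expected mm [-3.4 -1.1  0.5]
scene collar 49 [521.7 -76.4] [27.9 42.2] 34.4 z-expected mm [-4.1 -1.4  0.1]
side block top 90 [508.4 -88.3] [27.2 87.4] 0.9 z-expected mm [-0.6  1.6  3. ]
```

View pics/c3.png

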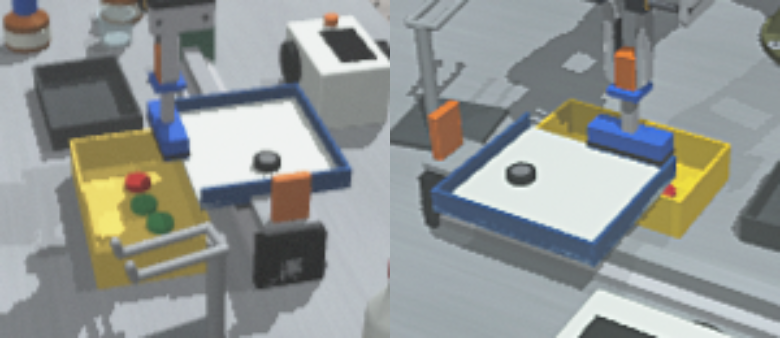

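The first pass put the red and two green caps in the tray. Only the black one remains on the plate, so a second pass follows.

Request:
send_rows(motion=[[[0, 0, -0.7], [0, 0, 0], -1], [[0, 0, -0.7], [0, 0, 0], -1], [[0.8, 0.39, 0], [0, 0, 0], -1], [[0.8, 0.39, 0], [0, 0, 0], -1], [[0.8, 0.39, 0], [0, 0, 0], -1], [[0.8, 0.39, 0], [0, 0, 0], -1], [[0.8, 0.39, 0], [0, 0, 0], -1], [[0.8, 0.39, 0], [0, 0, 0], -1], [[0, 0, 0], [0, 0, 0], -1], [[0, 0, 0.5], [0, 0, 0], -1], [[0, 0, 0.4], [0, 0, 0], -1], [[0, 0, 0], [0, 0, 0], -1]])

```text
time_s: 14.3
ee_pos: [0.6519, -0.1549, 0.1787]
eef_rot: [-3.14, 0.004, 0.0]
force: [0.6, -0.3, -2.5]
grip_width: 0.0238
grip_force: 60.0
```

```bash
python3 -c "
from h import *
scr()"
```

```text
{'time_s': 14.3, 'ee_pos': [0.652, -0.155, 0.179], 'eef_rot': [-3.14, 0.004, 0.0], 'force': [0.626, -0.337, -2.514], 'grip_width': 0.024, 'grip_force': 59.982, 'qpos': [-0.288, 0.596, 1.161, 0.0, 1.389, 1.283]}
scene block top 234 [ 654.9 -151.8] [34.5 89.4] 2.5 z-expected mm [-4.3 -1.2  0.4]
scene collar 66 [ 662.4 -146.7] [27.2 44.6] 35.2 z-expected mm [-5.5 -1.5  0. ]
side block top 121 [ 651.5 -157.8] [30.  86.5] 1.4 z-expected mm [1.1 2.9 4.4]
side collar 13 [ 646.6 -166. ] [22.6 42. ] 49.1 z-expected mm [0.  1.4 3.7]
```

Request:
send_rows(motion=[[[0, 0, 0.25], [0, 0, 0], -1], [[0, 0, 0.22], [0, 0, 0], -1], [[0, 0, 0], [0, 0, 0], -1]])

```text
time_s: 14.7
ee_pos: [0.6527, -0.1554, 0.1661]
eef_rot: [-3.141, 0.002, -0.0]
force: [0.8, 0.1, -3.0]
grip_width: 0.0238
grip_force: 60.0
```

Request:
send_rows(motion=[[[-0.4, 0, 0], [0, 0, 0], -1], [[-0.4, 0, 0], [0, 0, 0], -1], [[-0.4, 0, 0], [0, 0, 0], -1], [[-0.4, 0, 0], [0, 0, 0], -1], [[-0.4, 0, 0], [0, 0, 0], -1], [[-0.4, 0, 0], [0, 0, 0], -1], [[-0.4, 0, 0], [0, 0, 0], -1], [[-0.4, 0, 0], [0, 0, 0], -1], [[-0.4, 0, 0], [0, 0, 0], -1], [[-0.4, 0, 0], [0, 0, 0], -1], [[-0.4, 0, 0], [0, 0, 0], -1], [[-0.4, 0, 0], [0, 0, 0], -1]])

```text
time_s: 15.9
ee_pos: [0.5087, -0.1555, 0.1676]
eef_rot: [3.141, -0.0, -0.0]
force: [-0.6, -0.1, -1.6]
grip_width: 0.0239
grip_force: 60.0
```

Request:
send_rows(motion=[[[0, 0, 0], [0, 0, 0], -1], [[0, 0, 0], [0, 0, 0], -1]])

```text
time_s: 16.1
ee_pos: [0.5096, -0.1556, 0.1677]
eef_rot: [3.141, -0.001, -0.0]
force: [-0.7, 0.4, -2.3]
grip_width: 0.0237
grip_force: 60.0
```

Run:
```python
from h import *
scr()
snap('scene','sc4');snap('side','s4')
a=cv2.imread('pics/s4.png')[170:300,250:400]; b=cv2.imread('pics/sc4.png')[150:280,200:350]
cv2.imwrite('pics/c4.png',np.hstack([cv2.resize(a,None,fx=2.6,fy=2.6),cv2.resize(b,None,fx=2.6,fy=2.6)]))
```

```text
{'time_s': 16.1, 'ee_pos': [0.51, -0.156, 0.168], 'eef_rot': [3.141, -0.001, -0.0], 'force': [-0.677, 0.415, -2.33], 'grip_width': 0.024, 'grip_force': 59.982, 'qpos': [-0.365, 0.295, 1.618, 0.0, 1.228, 1.206]}
scene block top 158 [ 510.7 -151.1] [32.8 88.6] 3.2 z-expected mm [-3.  -0.9  0.5]
scene collar 51 [ 518.5 -147.5] [27.5 43.2] 36.6 z-expected mm [-5.4 -1.9 -0.4]
side block top 107 [ 508.3 -159.7] [27.2 89. ] 0.7 z-expected mm [-1.   1.4  2.9]
side collar 9 [ 509.  -161.4] [13.2 39.8] 63.1 z-expected mm [-2.2  1.3  3.1]
```

View pics/c4.png

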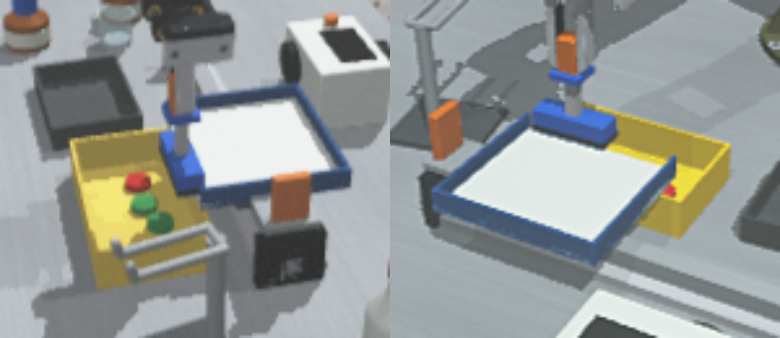

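The plate looks wiped, but the black cap isn't visible yet (probably in the tray behind the blade). I'll pull further out, go over to the pan and check.

Request:
send_rows(motion=[[[-0.4, 0, 0], [0, 0, 0], -1], [[-0.4, 0, 0], [0, 0, 0], -1], [[0, 0, -0.7], [0, 0, 0], -1], [[0, 0, -0.65], [0, 0, 0], -1], [[0, 0, 0], [0, 0, 0], -1]])

```text
time_s: 16.8
ee_pos: [0.4863, -0.1559, 0.21]
eef_rot: [3.14, -0.004, -0.0]
force: [1.2, -0.7, -2.3]
grip_width: 0.0236
grip_force: 60.0
```

Request:
send_rows(motion=[[[-0.14, -0.95, 0], [0, 0, 0], -1], [[-0.14, -0.95, 0], [0, 0, 0], -1], [[-0.14, -0.95, 0], [0, 0, 0], -1], [[-0.14, -0.95, 0], [0, 0, 0], -1], [[-0.14, -0.95, 0], [0, 0, 0], -1], [[-0.14, -0.95, 0], [0, 0, 0], -1], [[-0.14, -0.95, 0], [0, 0, 0], -1], [[-0.14, -0.95, 0], [0, 0, 0], -1], [[-0.14, -0.95, 0], [0, 0, 0], -1], [[-0.14, -0.95, 0], [0, 0, 0], -1], [[0, 0, 0], [0, 0, 0], -1], [[0, 0, 0], [0, 0, 0], -1]])

```text
time_s: 18.0
ee_pos: [0.443, 0.1297, 0.2069]
eef_rot: [3.141, 0.001, 0.001]
force: [0.1, 0.0, -2.7]
grip_width: 0.0232
grip_force: 60.0
```

Run:
```python
from h import *
scr()
C,w=snap('scene','sc5');C,w=snap('side','s5')
a=cv2.imread('pics/s5.png')[170:300,250:400]; b=cv2.imread('pics/sc5.png')[150:280,200:350]
cv2.imwrite('pics/c5.png',np.hstack([cv2.resize(a,None,fx=2.6,fy=2.6),cv2.resize(b,None,fx=2.6,fy=2.6)]))
```

```text
{'time_s': 18.0, 'ee_pos': [0.443, 0.13, 0.207], 'eef_rot': [3.141, 0.001, 0.001], 'force': [0.136, 0.003, -2.72], 'grip_width': 0.023, 'grip_force': 59.982, 'qpos': [0.206, 0.101, 1.756, -0.0, 1.286, 1.775]}
scene block top 239 [445.5 132.6] [34.7 88.8] 1.2 z-expected mm [-5.3 -1.1  0.6]
scene collar 56 [450.2 132.6] [30.2 35.2] 0.2 z-expected mm [-4.8 -1.6  0.2]
side block top 61 [443.1 121.6] [28.9 81.6] 1.4 z-expected mm [0.  2.  3.5]
```

View pics/c5.png

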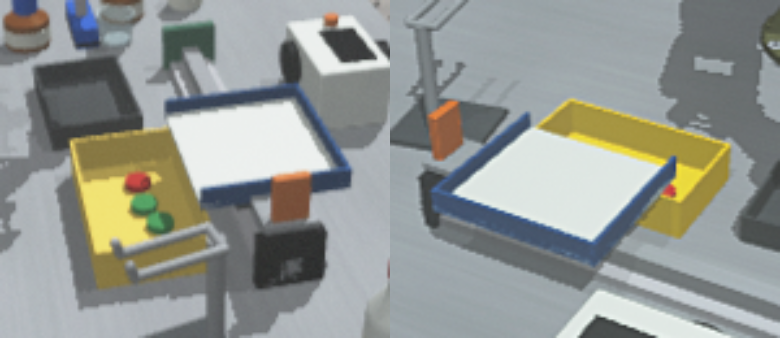

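Plate is clean. The black cap is still hidden by the plate edge or the fork, and I'll check it with the wrist camera on the way to the paddle. Lowering the scraper into the pan.

Request:
send_rows(motion=[[[0.03, 0, 0.6], [0, 0, 0], -1], [[0, 0, 0.6], [0, 0, 0], -1], [[0, 0, 0.6], [0, 0, 0], -1], [[0, 0, 0.6], [0, 0, 0], -1], [[0, 0, 0.6], [0, 0, 0], -1], [[0, 0, 0.6], [0, 0, 0], -1], [[0, 0, 0.1], [0, 0, 0], -1], [[0, 0, 0], [0, 0, 0], -1], [[0, 0, 0], [0, 0, 0], -1]])

```text
time_s: 19.1
ee_pos: [0.4446, 0.1294, 0.0977]
eef_rot: [-3.141, -0.001, -0.001]
force: [-0.2, -0.4, -2.6]
grip_width: 0.0239
grip_force: 60.0
```

Request:
send_rows(motion=[[[0, 0, 0.06], [0, 0, 0], -1], [[0, 0, 0.06], [0, 0, 0], -1], [[0, 0, 0], [0, 0, 0], -1]])

```text
time_s: 19.4
ee_pos: [0.4441, 0.1295, 0.0933]
eef_rot: [-3.142, -0.0, -0.0]
force: [0.7, 0.1, -2.2]
grip_width: 0.0235
grip_force: 60.0
```

```bash
python3 -c "
from h import *
scr()"
```

```text
{'time_s': 19.4, 'ee_pos': [0.444, 0.129, 0.093], 'eef_rot': [-3.142, -0.0, -0.0], 'force': [0.7, 0.085, -2.199], 'grip_width': 0.023, 'grip_force': 59.982, 'qpos': [0.205, 0.241, 1.881, -0.0, 1.019, 1.775]}
scene block top 221 [446.5 132.1] [89.3 34.2] 88.9 z-expected mm [-4.7 -1.2  0.7]
scene collar 48 [459.7 133.9] [20.  35.9] 17.6 z-expected mm [-5.4 -1.3  0.5]
side block top 70 [443.2 126. ] [87.8 29.1] 89.1 z-expected mm [-0.9  2.   3.8]
```

Request:
send_rows(motion=[[[0, 0, 0.06], [0, 0, 0], -1], [[0, 0, 0.05], [0, 0, 0], -1], [[0, 0, 0], [0, 0, 0], -1], [[0, 0, 0], [0, 0, 0], -1]])

```text
time_s: 19.9
ee_pos: [0.4441, 0.1295, 0.0899]
eef_rot: [3.142, 0.0, -0.0]
force: [-0.6, 0.3, -2.5]
grip_width: 0.024
grip_force: 60.0
```

Request:
send_rows(motion=[[[0, 0, 0.05], [0, 0, 0], -1], [[0, 0, 0], [0, 0, 0], -1], [[0, 0, 0], [0, 0, 0], -1]])

```text
time_s: 20.2
ee_pos: [0.4446, 0.1297, 0.0895]
eef_rot: [-3.141, -0.001, -0.0]
force: [-3.4, 1.3, 10.6]
grip_width: 0.0233
grip_force: 60.0
```

Contact with the pan floor. Releasing and rising.

Request:
send_rows(motion=[[[0, 0, 0], [0, 0, 0], 0.3], [[0, 0, 0], [0, 0, 0], 0.3], [[0, 0, 0], [0, 0, 0], 0.3], [[0, 0, 0], [0, 0, 0], 0.3], [[0, 0, 0], [0, 0, 0], 0.3], [[0, 0, 0], [0, 0, 0], 0.3], [[0, 0, 0], [0, 0, 0], 0.3], [[0, 0, -0.4], [0, 0, 0], 0.3], [[0, 0, -0.8], [0, 0, 0], 0.3], [[0, 0, -0.8], [0, 0, 0], 0.3], [[0, 0, -0.9], [0, 0, 0], 0.3], [[0, 0, -0.9], [0, 0, 0], 0.3]])

```text
time_s: 21.4
ee_pos: [0.444, 0.1295, 0.2045]
eef_rot: [-3.141, -0.001, -0.0]
force: [-0.3, -0.2, 0.0]
grip_width: 0.0611
grip_force: 0.0
```

Run:
```python
from h import *
st()
for n in ('scene','side'):
  C,w=snap(n)
  h=cv2.cvtColor(C['pixels'],cv2.COLOR_RGB2HSV).astype(int);H,S=h[...,0],h[...,1]
  with np.errstate(invalid='ignore'):
    b=(abs(w[...,0]-.444)<.06)&(abs(w[...,1]-.13)<.08)
    for nm,m in (('grip',b&(H<20)&(S>150)&(w[...,2]>.12)),('block',b&(H>105)&(H<125)&(S>140)&(w[...,2]<.045)),('collar',b&(H>105)&(H<125)&(S>140)&(w[...,2]>.08))):
      q=w[m]
      if len(q)>5: print(n,nm,len(q),q.mean(0).round(3),np.percentile(q[:,2],[5,95]).round(3))
```

```text
{'time_s': 21.4, 'ee_pos': [0.444, 0.129, 0.204], 'eef_rot': [-3.141, -0.001, -0.0], 'force': [-0.261, -0.178, 0.031], 'grip_width': 0.061, 'grip_force': 0.0, 'qpos': [0.205, 0.104, 1.759, -0.0, 1.278, 1.775]}
scene grip 50 [0.449 0.133 0.125] [0.121 0.128]
scene block 324 [0.453 0.134 0.027] [0.015 0.033]
scene collar 59 [0.457 0.136 0.085] [0.081 0.089]
side grip 12 [0.444 0.123 0.129] [0.127 0.13 ]
side block 69 [0.443 0.115 0.034] [0.031 0.037]
side collar 6 [0.453 0.119 0.089] [0.087 0.09 ]
```

Scraper stands upright. Now over the tray for a wrist look.

Request:
send_rows(motion=[[[-0.1, 0.9, -0.3], [0, 0, 0], -1], [[-0.1, 0.9, -0.3], [0, 0, 0], -1], [[-0.1, 0.9, -0.3], [0, 0, 0], -1], [[-0.1, 0.9, -0.3], [0, 0, 0], -1], [[-0.1, 0.9, -0.3], [0, 0, 0], -1], [[-0.1, 0.9, -0.3], [0, 0, 0], -1], [[-0.1, 0.9, 0], [0, 0, 0], -1], [[-0.1, 0.9, 0], [0, 0, 0], -1], [[-0.1, 0.9, 0], [0, 0, 0], -1], [[-0.1, 0.5, 0], [0, 0, 0], -1], [[0, 0, 0], [0, 0, 0], -1], [[0, 0, 0], [0, 0, 0], -1]])

```text
time_s: 22.7
ee_pos: [0.414, -0.1282, 0.2564]
eef_rot: [-3.141, 0.0, -0.001]
force: [-0.0, -0.1, -0.2]
grip_width: 0.0003
grip_force: 0.0
```

Run:
```python
from h import *
st(); snap('wrist','w6')
```

```text
{'time_s': 22.7, 'ee_pos': [0.414, -0.128, 0.256], 'eef_rot': [-3.141, 0.0, -0.001], 'force': [-0.013, -0.127, -0.186], 'grip_width': 0.0, 'grip_force': 0.0, 'qpos': [-0.385, -0.004, 1.75, 0.0, 1.396, 1.187]}
```

View pics/w6.png

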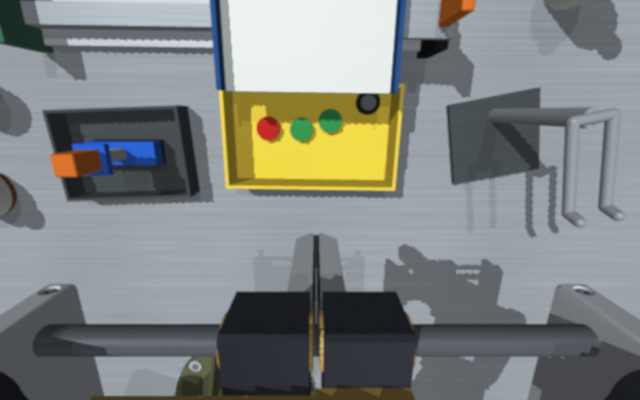

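All four caps are in the tray (red 268,128; greens 301,129 and 330,121; black 368,102), the plate is clean and the scraper stands in the pan at (110,155). Next, the paddle.

Request:
send_rows(motion=[[[0.9, 0.89, 0], [0, 0, 0], -1], [[0.9, 0.89, 0], [0, 0, 0], -1], [[0.9, 0.89, 0], [0, 0, 0], -1], [[0.9, 0.89, 0], [0, 0, 0], -1], [[0.9, 0.89, 0], [0, 0, 0], -1], [[0.9, 0.89, 0], [0, 0, 0], -1], [[0.9, 0.89, 0], [0, 0, 0], -1], [[0, 0, 0], [0, 0, 0], -1], [[0, 0, 0.5], [0, 0, 0], -1], [[0, 0, 0.5], [0, 0, 0], -1]])

```text
time_s: 23.75
ee_pos: [0.6034, -0.3141, 0.2261]
eef_rot: [-3.142, -0.0, 0.001]
force: [0.7, 0.0, -0.1]
grip_width: 0.0005
grip_force: 0.0
```

Request:
send_rows(motion=[[[0, 0, 0.8], [0, 0, 0], -1], [[0, 0, 0.8], [0, 0, 0], -1], [[0, 0, 0.8], [0, 0, 0], -1], [[0, 0, 0.8], [0, 0, 0], -1], [[0, 0, 0.7], [0, 0, 0], -1], [[0, 0, 0], [0, 0, 0], -1], [[0, 0, 0], [0, 0, 0], -1]])

```text
time_s: 24.45
ee_pos: [0.6034, -0.3146, 0.1104]
eef_rot: [3.141, -0.0, 0.001]
force: [0.6, -0.3, 0.5]
grip_width: 0.0004
grip_force: 0.0
```

Request:
send_rows(motion=[[[0, -0.4, 0], [0, 0, 0], -1], [[0, -0.4, 0], [0, 0, 0], -1], [[0, -0.4, 0], [0, 0, 0], -1], [[0, -0.4, 0], [0, 0, 0], -1], [[0, 0, 0], [0, 0, 0], -1]])

```text
time_s: 24.95
ee_pos: [0.6034, -0.2656, 0.11]
eef_rot: [-3.141, -0.0, 0.001]
force: [-0.7, -0.3, 0.5]
grip_width: -0.0001
grip_force: 0.0
```

```bash
cat >> h.py <<'E'
def pad():
    st()
    for n in ('scene','side'):
        C,w=snap(n); h=cv2.cvtColor(C['pixels'],cv2.COLOR_RGB2HSV).astype(int);H,S=h[...,0],h[...,1]
        with np.errstate(invalid='ignore'): m=(H<20)&(S>150)&(abs(w[...,2]-.135)<.006)&(abs(w[...,0]-.602)<.03)&(w[...,1]>-.3)&(w[...,1]<0)
        q=w[m]; print(n,len(q),q.mean(0).round(4) if len(q) else '')
E
python3 -c "
from h import *
pad()"
```

```text
{'time_s': 24.95, 'ee_pos': [0.603, -0.266, 0.11], 'eef_rot': [-3.141, -0.0, 0.001], 'force': [-0.671, -0.322, 0.528], 'grip_width': -0.0, 'grip_force': 0.0, 'qpos': [-0.47, 0.626, 1.277, 0.0, 1.239, 1.099]}
scene 31 [ 0.6077 -0.2416  0.1335]
side 5 [ 0.5925 -0.2474  0.1354]
```

Request:
send_rows(motion=[[[0, -0.45, 0], [0, 0, 0], -1], [[0, -0.45, 0], [0, 0, 0], -1], [[0, -0.45, 0], [0, 0, 0], -1], [[0, -0.45, 0], [0, 0, 0], -1], [[0, -0.45, 0], [0, 0, 0], -1], [[0, -0.45, 0], [0, 0, 0], -1], [[0, -0.45, 0], [0, 0, 0], -1], [[0, -0.45, 0], [0, 0, 0], -1], [[0, -0.45, 0], [0, 0, 0], -1], [[0, -0.45, 0], [0, 0, 0], -1], [[0, -0.3, 0], [0, 0, 0], -1], [[0, -0.15, 0], [0, 0, 0], -1]])

```text
time_s: 26.25
ee_pos: [0.603, -0.1179, 0.1095]
eef_rot: [-3.141, 0.0, 0.001]
force: [1.4, -2.6, -1.2]
grip_width: 0.0006
grip_force: 1.4
```

Request:
send_rows(motion=[[[0, -0.1, 0], [0, 0, 0], -1], [[0, -0.1, 0], [0, 0, 0], -1], [[0, 0, 0], [0, 0, 0], -1]])

```text
time_s: 26.55
ee_pos: [0.6029, -0.1127, 0.1093]
eef_rot: [-3.141, 0.001, -0.0]
force: [-0.2, 0.1, -0.8]
grip_width: 0.0005
grip_force: 0.0
```

Request:
send_rows(motion=[[[0, -0.1, 0], [0, 0, 0], -1], [[0, -0.1, 0], [0, 0, 0], -1], [[0, 0, 0], [0, 0, 0], -1]])

```text
time_s: 26.85
ee_pos: [0.603, -0.1066, 0.1093]
eef_rot: [-3.141, 0.0, -0.0]
force: [-0.5, -1.0, 0.3]
grip_width: 0.0004
grip_force: 0.1
```

```bash
python3 -c "
from h import *
pad()"
```

```text
{'time_s': 26.85, 'ee_pos': [0.603, -0.107, 0.109], 'eef_rot': [-3.141, 0.0, -0.0], 'force': [-0.509, -1.046, 0.347], 'grip_width': 0.0, 'grip_force': 0.079, 'qpos': [-0.235, 0.526, 1.435, 0.0, 1.181, 1.336]}
scene 39 [ 0.6096 -0.0849  0.1335]
side 0
```

Request:
send_rows(motion=[[[0, -0.1, 0], [0, 0, 0], -1], [[0, -0.1, 0], [0, 0, 0], -1], [[0, -0.1, 0], [0, 0, 0], -1], [[0, 0, 0], [0, 0, 0], -1]])

```text
time_s: 27.35
ee_pos: [0.6031, -0.0974, 0.1094]
eef_rot: [-3.141, 0.0, 0.0]
force: [-0.5, 0.9, -0.1]
grip_width: 0.0004
grip_force: 0.0
```

Request:
send_rows(motion=[[[0, -0.1, 0], [0, 0, 0], -1], [[0, -0.1, 0], [0, 0, 0], -1], [[0, 0, 0], [0, 0, 0], -1]])

```text
time_s: 27.65
ee_pos: [0.6031, -0.0914, 0.1095]
eef_rot: [-3.141, -0.0, 0.0]
force: [0.4, 0.1, -0.7]
grip_width: 0.001
grip_force: 0.0
```

Request:
send_rows(motion=[[[0, -0.1, 0], [0, 0, 0], -1], [[0, -0.1, 0], [0, 0, 0], -1], [[0, 0, 0], [0, 0, 0], -1]])

```text
time_s: 27.95
ee_pos: [0.6031, -0.0854, 0.1095]
eef_rot: [-3.141, 0.0, 0.0]
force: [0.8, -0.5, -0.9]
grip_width: 0.0005
grip_force: 0.0
```

Request:
send_rows(motion=[[[0, -0.1, 0], [0, 0, 0], -1], [[0, -0.05, 0], [0, 0, 0], -1], [[0, 0, 0], [0, 0, 0], -1]])

```text
time_s: 28.25
ee_pos: [0.6031, -0.0822, 0.1095]
eef_rot: [3.14, -0.0, -0.0]
force: [0.8, -7.8, -0.3]
grip_width: 0.0004
grip_force: 3.9
```

```bash
python3 -c "
from h import *
pad()"
```

```text
{'time_s': 28.25, 'ee_pos': [0.603, -0.082, 0.11], 'eef_rot': [3.14, -0.0, -0.0], 'force': [0.803, -7.802, -0.277], 'grip_width': 0.0, 'grip_force': 3.875, 'qpos': [-0.195, 0.518, 1.447, -0.002, 1.176, 1.377]}
scene 40 [ 0.6096 -0.0603  0.1335]
side 1 [ 0.5895 -0.0682  0.1349]
```

Force has risen at the stop and the paddle is at home (y ≈ -0.06). One slight press, then retreat and go look at the bottles.

Request:
send_rows(motion=[[[0, -0.06, 0], [0, 0, 0], -1], [[0, 0, 0], [0, 0, 0], -1], [[0, 0.4, 0], [0, 0, 0], -1], [[0, 0.4, 0], [0, 0, 0], -1], [[0, 0, -0.8], [0, 0, 0], -1], [[0, 0, -0.8], [0, 0, 0], -1], [[0, 0, -0.8], [0, 0, 0], -1], [[0, 0, -0.8], [0, 0, 0], -1], [[0, 0, -0.8], [0, 0, 0], -1], [[0, 0, -0.8], [0, 0, 0], -1], [[-0.5, -0.9, 0], [0, 0, 0], -1], [[-0.5, -0.9, 0], [0, 0, 0], -1]])

```text
time_s: 29.55
ee_pos: [0.5728, -0.0496, 0.2537]
eef_rot: [-3.141, -0.001, -0.001]
force: [0.7, 1.0, -0.1]
grip_width: 0.0008
grip_force: 0.0
```

Request:
send_rows(motion=[[[-0.5, -0.95, 0], [0, 0, 0], 0.6], [[-0.5, -0.95, 0], [0, 0, 0], 0.6], [[-0.5, -0.95, 0], [0, 0, 0], 0.6], [[-0.5, -0.95, 0], [0, 0, 0], 0.6], [[-0.5, -0.95, 0], [0, 0, 0], 0.6], [[-0.5, -0.95, 0], [0, 0, 0], 0.6], [[-0.5, -0.95, 0], [0, 0, 0], 0.6], [[-0.5, -0.95, 0], [0, 0, 0], 0.6], [[-0.5, -0.95, 0], [0, 0, 0], 0.6], [[-0.5, -0.95, 0], [0, 0, 0], 0.6], [[-0.5, -0.95, 0], [0, 0, 0], 0.6], [[-0.5, -0.95, 0], [0, 0, 0], 0.6]])

```text
time_s: 30.75
ee_pos: [0.3925, 0.2933, 0.2536]
eef_rot: [-3.141, 0.0, -0.0]
force: [0.7, 0.1, 0.6]
grip_width: 0.0752
grip_force: 0.0
```

Request:
send_rows(motion=[[[0, -0.9, 0], [0, 0, 0], 0.6], [[0, 0, 0], [0, 0, 0], 0.6], [[0, 0, 0], [0, 0, 0], 0.6]])

```text
time_s: 31.05
ee_pos: [0.3931, 0.3193, 0.2533]
eef_rot: [3.141, 0.001, 0.001]
force: [-0.2, 0.2, -0.2]
grip_width: 0.075
grip_force: 0.0
```

```bash
cat >> h.py <<'E'
def bots(cam='wrist'):
    st(); C,w=snap(cam); h=cv2.cvtColor(C['pixels'],cv2.COLOR_RGB2HSV).astype(int);H,S=h[...,0],h[...,1]
    with np.errstate(invalid='ignore'): m=((H>103)&(H<127)&(S>140)&(w[...,2]>.08)&(w[...,2]<.2)&(w[...,1]>-.1)).astype(np.uint8)
    n,l=cv2.connectedComponents(m)
    for k in range(1,n):
        q=w[l==k]
        if len(q)>60:
            q=q[q[:,2]>np.percentile(q[:,2],70)-.006]
            r=cv2.minEnclosingCircle((q[:,:2]*1000).astype(np.float32)); print(cam,len(q),'top z',np.median(q[:,2]).round(4),'circ',np.round(r[0],1),round(r[1],1),'mean',q.mean(0).round(4))
E
python3 -c "
from h import *
bots();bots('scene');snap('scene','sc7')"
```

```text
{'time_s': 31.05, 'ee_pos': [0.393, 0.319, 0.253], 'eef_rot': [3.141, 0.001, 0.001], 'force': [-0.241, 0.193, -0.163], 'grip_width': 0.075, 'grip_force': 0.0, 'qpos': [0.61, 0.168, 1.571, 0.0, 1.403, 2.18]}
wrist 454 top z 0.0978 circ [549.6 172.4] 28.5 mean [0.5503 0.1709 0.0972]
wrist 1138 top z 0.0883 circ [540.8 402.6] 18.6 mean [0.5409 0.4022 0.0882]
wrist 177 top z 0.0866 circ [535.  -12.6] 16.0 mean [ 0.5304 -0.0125  0.087 ]
wrist 476 top z 0.0873 circ [443.  130.5] 25.2 mean [0.4457 0.1388 0.087 ]
wrist 752 top z 0.0883 circ [384.2 347.1] 18.3 mean [0.3848 0.347  0.0882]
{'time_s': 31.1, 'ee_pos': [0.393, 0.319, 0.253], 'eef_rot': [3.141, 0.0, -0.0], 'force': [-0.107, -0.628, -0.399], 'grip_width': 0.075, 'grip_force': 0.0, 'qpos': [0.609, 0.168, 1.572, 0.0, 1.402, 2.18]}
scene 88 top z 0.0872 circ [387.3 350.8] 18.6 mean [0.3887 0.3504 0.087 ]
scene 138 top z 0.0876 circ [545.7 405.4] 18.2 mean [0.5465 0.4059 0.0875]
```

Bottle1 has been nudged to (384,347); bottle0 is at (541,403). Grasping bottle1 first.

Request:
send_rows(motion=[[[-0.28, -0.92, 0], [0, 0, 0], 0.6], [[0, 0, 0], [0, 0, 0], 0.6], [[0, 0, 0.8], [0, 0, 0], 0.6], [[0, 0, 0.8], [0, 0, 0], 0.6], [[0, 0, 0.8], [0, 0, 0], 0.6], [[0, 0, 0.8], [0, 0, 0], 0.6], [[0, 0, 0.8], [0, 0, 0], 0.6], [[0, 0, 0], [0, 0, 0], 0.6], [[0, 0, 0], [0, 0, 0], 0.6]])

```text
time_s: 32.1
ee_pos: [0.3852, 0.3466, 0.1342]
eef_rot: [-3.141, -0.0, -0.001]
force: [0.4, -0.3, 0.5]
grip_width: 0.0755
grip_force: 0.0
```

```bash
python3 -c "
from h import *
bots()"
```

```text
{'time_s': 32.1, 'ee_pos': [0.385, 0.347, 0.134], 'eef_rot': [-3.141, -0.0, -0.001], 'force': [0.442, -0.274, 0.497], 'grip_width': 0.075, 'grip_force': 0.0, 'qpos': [0.662, 0.301, 1.694, -0.0, 1.146, 2.234]}
wrist 1092 top z 0.0882 circ [536.7 402.8] 17.4 mean [0.5304 0.4021 0.0879]
wrist 391 top z 0.0967 circ [527.8 172.5] 7.4 mean [0.5274 0.1717 0.096 ]
wrist 1268 top z 0.0872 circ [442.7 130.6] 25.1 mean [0.4448 0.1395 0.0867]
wrist 1641 top z 0.0883 circ [384.3 347.5] 18.6 mean [0.3851 0.3475 0.0882]
```

Request:
send_rows(motion=[[[0, 0, 0.8], [0, 0, 0], 0.6], [[0, 0, 0.8], [0, 0, 0], 0.6], [[0, 0, 0.6], [0, 0, 0], 0.6], [[0, 0, 0.27], [0, 0, 0], 0.6], [[0, 0, 0], [0, 0, 0], 0.6], [[0, 0, 0], [0, 0, 0], -1], [[0, 0, 0], [0, 0, 0], -1], [[0, 0, 0], [0, 0, 0], -1], [[0, 0, 0], [0, 0, 0], -1], [[0, 0, 0], [0, 0, 0], -1], [[0, 0, 0], [0, 0, 0], -1], [[0, 0, 0], [0, 0, 0], -1]], squeeze=40)

```text
time_s: 33.35
ee_pos: [0.3849, 0.3471, 0.0595]
eef_rot: [-3.141, -0.0, -0.0]
force: [-0.6, 0.4, 2.4]
grip_width: 0.0374
grip_force: 40.0
```

Request:
send_rows(motion=[[[0, 0, 0], [0, 0, 0], -1], [[0, 0, 0], [0, 0, 0], -1], [[0, 0, 0], [0, 0, 0], -1]])

```text
time_s: 33.65
ee_pos: [0.3849, 0.3472, 0.0595]
eef_rot: [-3.141, -0.0, -0.0]
force: [-0.7, 0.8, 4.4]
grip_width: 0.0373
grip_force: 40.0
```

Request:
send_rows(motion=[[[0, 0, -0.3], [0, 0, 0], -1], [[0, 0, -0.7], [0, 0, 0], -1], [[0, 0, -0.9], [0, 0, 0], -1], [[0, 0, -0.9], [0, 0, 0], -1], [[0, 0, -0.9], [0, 0, 0], -1], [[0, 0, -0.9], [0, 0, 0], -1], [[0, 0, -0.7], [0, 0, 0], -1], [[0, 0, 0], [0, 0, 0], -1]], squeeze=50)

```text
time_s: 34.45
ee_pos: [0.3854, 0.3475, 0.221]
eef_rot: [-3.139, -0.003, -0.0]
force: [0.6, -0.2, -3.1]
grip_width: 0.0372
grip_force: 50.0
```

Request:
send_rows(motion=[[[0.6, 0.87, 0], [0, 0, 0], -1], [[0.6, 0.87, 0], [0, 0, 0], -1], [[0.6, 0.87, 0], [0, 0, 0], -1], [[0.6, 0.87, 0], [0, 0, 0], -1], [[0.6, 0.87, 0], [0, 0, 0], -1], [[0.6, 0.87, 0], [0, 0, 0], -1], [[0.6, 0.87, 0], [0, 0, 0], -1], [[0.6, 0.87, 0], [0, 0, 0], -1], [[0.6, 0.87, 0], [0, 0, 0], -1], [[0.6, 0.87, 0], [0, 0, 0], -1], [[0.6, 0.87, 0], [0, 0, 0], -1], [[0.6, 0.87, 0], [0, 0, 0], -1]])

```text
time_s: 35.65
ee_pos: [0.6008, 0.0326, 0.2166]
eef_rot: [-3.142, 0.002, -0.0]
force: [-0.2, -0.2, -2.7]
grip_width: 0.0373
grip_force: 50.0
```

Request:
send_rows(motion=[[[0, 0, 0], [0, 0, 0], -1], [[0, 0, 0], [0, 0, 0], -1]])

```text
time_s: 35.85
ee_pos: [0.6003, 0.0334, 0.2167]
eef_rot: [-3.141, 0.003, -0.001]
force: [-0.4, 0.1, -3.1]
grip_width: 0.0375
grip_force: 50.0
```

Run:
```python
from h import *
st()
C,w=snap('scene','sc8'); h=cv2.cvtColor(C['pixels'],cv2.COLOR_RGB2HSV).astype(int);H,S=h[...,0],h[...,1]
o=get_obs()['ee_pos']
with np.errstate(invalid='ignore'):
  near=(abs(w[...,0]-o[0])<.06)&(abs(w[...,1]-o[1])<.06)&(S>90)
  q=w[near&(w[...,2]>.11)&(w[...,2]<.26)]; print('held z range',np.percentile(q[:,2],[1,50,99]).round(3),np.percentile(q[:,:2],[3,97],0).round(3).tolist(),len(q))
  b=(H>105)&(H<125)&(S>140)&(w[...,2]>.09)&(w[...,2]<.102)&(w[...,1]>-.05)&(w[...,1]<.2)&(w[...,0]>.5)
  q=w[b]; print('lips',np.percentile(q,[3,97],0).round(3).tolist())
a=cv2.imread('pics/sc8.png')[80:330,200:520]; cv2.imwrite('pics/c8.png',cv2.resize(a,None,fx=2.3,fy=2.3))
```

```text
{'time_s': 35.85, 'ee_pos': [0.6, 0.033, 0.217], 'eef_rot': [-3.141, 0.003, -0.001], 'force': [-0.416, 0.098, -3.061], 'grip_width': 0.038, 'grip_force': 49.992, 'qpos': [-0.005, 0.409, 1.349, 0.0, 1.387, 1.567]}
held z range [0.161 0.208 0.246] [[0.589, 0.011], [0.635, 0.068]] 586
lips [[0.534, -0.015, 0.096], [0.691, 0.172, 0.099]]
```

View pics/c8.png

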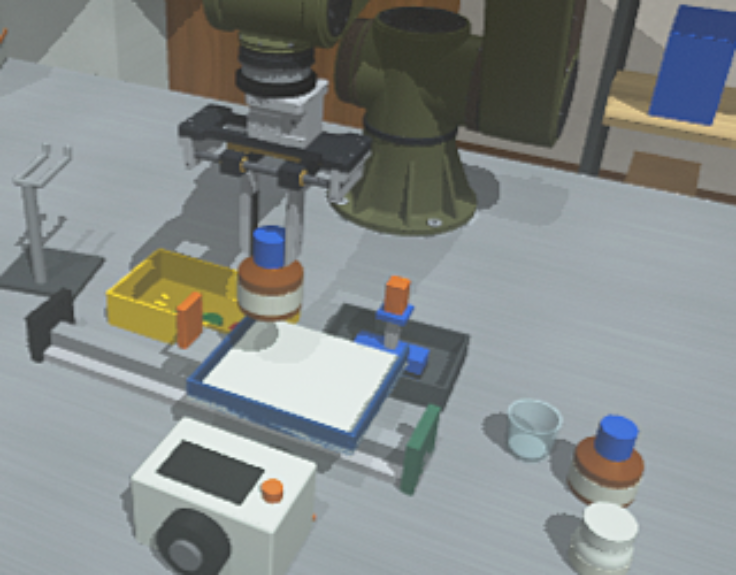

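Bottle1 is held upright over the plate, the carrier sits up by the green stop, and the scraper stands in the pan. Lowering.

Request:
send_rows(motion=[[[0, 0, 0.6], [0, 0, 0], -1], [[0, 0, 0.6], [0, 0, 0], -1], [[0, 0, 0.6], [0, 0, 0], -1], [[0, 0, 0.4], [0, 0, 0], -1], [[0, 0, 0.15], [0, 0, 0], -1], [[0, 0, 0], [0, 0, 0], -1], [[0, 0, 0], [0, 0, 0], -1]])

```text
time_s: 36.6
ee_pos: [0.601, 0.034, 0.1487]
eef_rot: [-3.142, -0.001, 0.0]
force: [0.1, -1.5, -2.5]
grip_width: 0.0375
grip_force: 50.0
```

Request:
send_rows(motion=[[[0, 0, 0.06], [0, 0, 0], -1], [[0, 0, 0.06], [0, 0, 0], -1], [[0, 0, 0], [0, 0, 0], -1]])

```text
time_s: 36.9
ee_pos: [0.6007, 0.0337, 0.1442]
eef_rot: [-3.142, 0.0, -0.0]
force: [-0.3, -0.4, -2.6]
grip_width: 0.0373
grip_force: 50.0
```

Run:
```python
from h import *
st()
a=cv2.imread('pics/scene0.png'); w0=np.load('scene0.npy'); w1=snap('scene','sc9')[1]; b=cv2.imread('pics/sc9.png')
for im,w in ((a,w0),(b,w1)):
  h=cv2.cvtColor(im,cv2.COLOR_BGR2HSV).astype(int);H,S=h[...,0],h[...,1]
  with np.errstate(invalid='ignore'): m=(H<20)&(S>150)&(abs(w[...,2]-.133)<.006)&(abs(w[...,0]-.602)<.03)&(w[...,1]>-.3)&(w[...,1]<0)
  print(m.sum(),w[m].mean(0).round(4))
```

```text
{'time_s': 36.9, 'ee_pos': [0.601, 0.034, 0.144], 'eef_rot': [-3.142, 0.0, -0.0], 'force': [-0.268, -0.416, -2.591], 'grip_width': 0.037, 'grip_force': 49.992, 'qpos': [-0.005, 0.467, 1.437, 0.0, 1.237, 1.566]}
34 [ 0.6027 -0.259   0.1333]
51 [ 0.6075 -0.0608  0.1331]
```

Request:
send_rows(motion=[[[0, 0, 0.06], [0, 0, 0], -1], [[0, 0, 0.06], [0, 0, 0], -1], [[0, 0, 0], [0, 0, 0], -1]])

```text
time_s: 37.25
ee_pos: [0.6006, 0.0337, 0.1403]
eef_rot: [3.142, 0.001, -0.0]
force: [0.3, 0.1, -2.1]
grip_width: 0.0368
grip_force: 50.0
```

Request:
send_rows(motion=[[[0, 0, 0.05], [0, 0, 0], -1], [[0, 0, 0], [0, 0, 0], -1]])

```text
time_s: 37.45
ee_pos: [0.6009, 0.0338, 0.1395]
eef_rot: [-3.142, -0.001, -0.0]
force: [-0.6, -0.4, 1.3]
grip_width: 0.0373
grip_force: 50.0
```

Request:
send_rows(motion=[[[0, 0, 0.01], [0, 0, 0], 0.4], [[0, 0, 0], [0, 0, 0], 0.4], [[0, 0, 0], [0, 0, 0], 0.4], [[0, 0, 0], [0, 0, 0], 0.4], [[0, 0, 0], [0, 0, 0], 0.4], [[0, 0, 0], [0, 0, 0], 0.4], [[0, 0, -0.4], [0, 0, 0], 0.4], [[0, 0, -0.8], [0, 0, 0], 0.4], [[0, 0, -0.9], [0, 0, 0], 0.4], [[0, 0, -0.9], [0, 0, 0], 0.4], [[0, 0, -0.9], [0, 0, 0], 0.4]])

```text
time_s: 38.55
ee_pos: [0.6006, 0.0338, 0.258]
eef_rot: [3.142, -0.001, -0.0]
force: [-0.1, -0.3, -0.5]
grip_width: 0.0658
grip_force: 0.0
```

Request:
send_rows(motion=[[[-0.2, -0.95, 0], [0, 0, 0], 0.6], [[-0.2, -0.95, 0], [0, 0, 0], 0.6], [[-0.2, -0.95, 0], [0, 0, 0], 0.6], [[-0.2, -0.95, 0], [0, 0, 0], 0.6], [[-0.2, -0.95, 0], [0, 0, 0], 0.6], [[-0.2, -0.95, 0], [0, 0, 0], 0.6], [[-0.2, -0.95, 0], [0, 0, 0], 0.6], [[-0.2, -0.95, 0], [0, 0, 0], 0.6], [[-0.2, -0.95, 0], [0, 0, 0], 0.6], [[-0.2, -0.95, 0], [0, 0, 0], 0.6], [[0, -0.95, 0], [0, 0, 0], 0.6], [[0, -0.95, 0], [0, 0, 0], 0.6]])

```text
time_s: 39.75
ee_pos: [0.5405, 0.377, 0.2571]
eef_rot: [-3.141, -0.001, -0.0]
force: [0.8, -0.4, 1.0]
grip_width: 0.0753
grip_force: 0.0
```

Request:
send_rows(motion=[[[0, -0.9, 0], [0, 0, 0], 0.6], [[0, 0, 0.5], [0, 0, 0], 0.6], [[0, 0, 0.5], [0, 0, 0], 0.6], [[0, 0, 0], [0, 0, 0], 0.6], [[0, 0, 0], [0, 0, 0], 0.6]])

```text
time_s: 40.25
ee_pos: [0.5409, 0.4027, 0.227]
eef_rot: [-3.141, -0.001, -0.0]
force: [-0.8, 0.4, -0.2]
grip_width: 0.0753
grip_force: 0.0
```

```bash
python3 -c "
from h import *
bots();bots('scene')"
```

```text
{'time_s': 40.25, 'ee_pos': [0.541, 0.403, 0.227], 'eef_rot': [-3.141, -0.001, -0.0], 'force': [-0.848, 0.41, -0.171], 'grip_width': 0.075, 'grip_force': 0.0, 'qpos': [0.586, 0.576, 1.082, 0.0, 1.484, 2.157]}
wrist 2046 top z 0.0977 circ [605.1 141.9] 89.5 mean [0.6297 0.1628 0.0968]
wrist 892 top z 0.0884 circ [542.  403.4] 18.5 mean [0.5427 0.4034 0.0882]
wrist 490 top z 0.0871 circ [443.2 131.1] 25.3 mean [0.4484 0.1384 0.0864]
{'time_s': 40.3, 'ee_pos': [0.541, 0.403, 0.227], 'eef_rot': [-3.141, -0.001, -0.0], 'force': [0.684, 0.3, 0.016], 'grip_width': 0.075, 'grip_force': 0.0, 'qpos': [0.586, 0.575, 1.081, 0.0, 1.483, 2.157]}
scene 107 top z 0.1672 circ [604.2  36.7] 18.5 mean [0.6048 0.0379 0.167 ]
scene 146 top z 0.0876 circ [545.1 406. ] 19.7 mean [0.5472 0.4064 0.0873]
```

Bottle1 stands on the plate. Grasping bottle0 with a narrower opening, to stay clear of the beaker.

Request:
send_rows(motion=[[[0.03, 0, 0.8], [0, 0, 0], 0.35], [[0, 0, 0.9], [0, 0, 0], 0.35], [[0, 0, 0.9], [0, 0, 0], 0.35], [[0, 0, 0.9], [0, 0, 0], 0.35], [[0, 0, 0.9], [0, 0, 0], 0.35], [[0, 0, 0.7], [0, 0, 0], 0.35], [[0, 0, 0.47], [0, 0, 0], 0.35], [[0, 0, 0], [0, 0, 0], 0.35], [[0, 0, 0], [0, 0, 0], -1], [[0, 0, 0], [0, 0, 0], -1], [[0, 0, 0], [0, 0, 0], -1], [[0, 0, 0], [0, 0, 0], -1]])

```text
time_s: 41.55
ee_pos: [0.542, 0.4031, 0.0597]
eef_rot: [-3.141, -0.001, -0.0]
force: [0.5, -0.6, 3.9]
grip_width: 0.0373
grip_force: 50.0
```

Request:
send_rows(motion=[[[0, 0, 0], [0, 0, 0], -1], [[0, 0, 0], [0, 0, 0], -1], [[0, 0, 0], [0, 0, 0], -1], [[0, 0, 0], [0, 0, 0], -1], [[0, 0, 0], [0, 0, 0], -1]])

```text
time_s: 42.05
ee_pos: [0.5421, 0.4031, 0.0597]
eef_rot: [-3.141, -0.001, -0.0]
force: [-1.0, 1.1, 6.0]
grip_width: 0.0372
grip_force: 50.0
```

Request:
send_rows(motion=[[[0, 0, -0.3], [0, 0, 0], -1], [[0, 0, -0.7], [0, 0, 0], -1], [[0, 0, -0.9], [0, 0, 0], -1], [[0, 0, -0.9], [0, 0, 0], -1], [[0, 0, -0.9], [0, 0, 0], -1], [[0, 0, -0.9], [0, 0, 0], -1], [[0, 0, -0.8], [0, 0, 0], -1], [[0, 0, 0], [0, 0, 0], -1]])

```text
time_s: 42.85
ee_pos: [0.5424, 0.4032, 0.2245]
eef_rot: [-3.139, -0.005, -0.0]
force: [-0.2, 1.3, -2.4]
grip_width: 0.0374
grip_force: 50.0
```

Request:
send_rows(motion=[[[0.2, 0.93, 0], [0, 0, 0], -1], [[0.2, 0.93, 0], [0, 0, 0], -1], [[0.2, 0.93, 0], [0, 0, 0], -1], [[0.2, 0.93, 0], [0, 0, 0], -1], [[0.2, 0.93, 0], [0, 0, 0], -1], [[0.2, 0.93, 0], [0, 0, 0], -1], [[0.2, 0.93, 0], [0, 0, 0], -1], [[0.2, 0.93, 0], [0, 0, 0], -1], [[0.2, 0.93, 0], [0, 0, 0], -1], [[0.2, 0.93, 0], [0, 0, 0], -1], [[0, 0, 0], [0, 0, 0], -1], [[0, 0, 0], [0, 0, 0], -1]])

```text
time_s: 44.05
ee_pos: [0.6013, 0.1235, 0.2195]
eef_rot: [3.141, 0.002, -0.001]
force: [1.3, 0.8, -3.5]
grip_width: 0.0374
grip_force: 50.0
```

```bash
python3 -c "
from h import *
bots('scene');bots('side')"
```

```text
{'time_s': 44.05, 'ee_pos': [0.601, 0.123, 0.219], 'eef_rot': [3.141, 0.002, -0.001], 'force': [1.316, 0.754, -3.472], 'grip_width': 0.037, 'grip_force': 49.988, 'qpos': [0.143, 0.436, 1.304, 0.0, 1.403, 1.715]}
scene 115 top z 0.1669 circ [603.5  36. ] 19.1 mean [0.6047 0.0382 0.1667]
{'time_s': 44.1, 'ee_pos': [0.601, 0.124, 0.22], 'eef_rot': [3.142, 0.001, -0.0], 'force': [-0.12, -0.601, -2.409], 'grip_width': 0.037, 'grip_force': 49.988, 'qpos': [0.144, 0.435, 1.304, 0.0, 1.404, 1.715]}
```

Request:
send_rows(motion=[[[0, 0, 0.6], [0, 0, 0], -1], [[0, 0, 0.6], [0, 0, 0], -1], [[0, 0, 0.6], [0, 0, 0], -1], [[0, 0, 0.4], [0, 0, 0], -1], [[0, 0, 0.2], [0, 0, 0], -1], [[0, 0, 0.1], [0, 0, 0], -1], [[0, 0, 0], [0, 0, 0], -1], [[0, 0, 0], [0, 0, 0], -1]])

```text
time_s: 44.95
ee_pos: [0.6019, 0.1239, 0.1465]
eef_rot: [-3.141, -0.001, -0.0]
force: [-0.1, -0.0, -2.8]
grip_width: 0.0373
grip_force: 50.0
```

Request:
send_rows(motion=[[[0, 0, 0.05], [0, 0, 0], -1], [[0, 0, 0.05], [0, 0, 0], -1], [[0, 0, 0], [0, 0, 0], -1]])

```text
time_s: 45.25
ee_pos: [0.6016, 0.1237, 0.1426]
eef_rot: [3.142, 0.0, -0.0]
force: [-0.2, -0.1, -3.0]
grip_width: 0.0371
grip_force: 50.0
```

Request:
send_rows(motion=[[[0, 0, 0.06], [0, 0, 0], -1], [[0, 0, 0.04], [0, 0, 0], -1], [[0, 0, 0], [0, 0, 0], -1]])

```text
time_s: 45.55
ee_pos: [0.6017, 0.1237, 0.1397]
eef_rot: [3.142, -0.0, -0.0]
force: [-0.2, -0.8, -2.4]
grip_width: 0.0374
grip_force: 50.0
```

Request:
send_rows(motion=[[[0, 0, 0.03], [0, 0, 0], -1], [[0, 0, 0], [0, 0, 0], -1], [[0, 0, 0], [0, 0, 0], -1]])

```text
time_s: 45.85
ee_pos: [0.6018, 0.1239, 0.1396]
eef_rot: [-3.141, -0.001, -0.0]
force: [-2.2, 0.3, 5.5]
grip_width: 0.037
grip_force: 50.0
```

Request:
send_rows(motion=[[[0, 0, 0], [0, 0, 0], 0.3], [[0, 0, 0], [0, 0, 0], 0.3], [[0, 0, 0], [0, 0, 0], 0.3], [[0, 0, 0], [0, 0, 0], 0.3], [[0, 0, 0], [0, 0, 0], 0.3], [[0, 0, 0], [0, 0, 0], 0.3], [[0, 0, -0.4], [0, 0, 0], 0.3], [[0, 0, -0.8], [0, 0, 0], 0.3], [[0, 0, -0.9], [0, 0, 0], 0.3], [[0, 0, -0.9], [0, 0, 0], 0.3], [[0, 0, -0.9], [0, 0, 0], 0.3]])

```text
time_s: 46.95
ee_pos: [0.6015, 0.1238, 0.2581]
eef_rot: [-3.141, -0.001, -0.0]
force: [0.2, 0.1, 1.1]
grip_width: 0.061
grip_force: 0.0
```

Request:
send_rows(motion=[[[-0.9, 0, -0.2], [0, 0, 0], 0.3], [[-0.9, 0, -0.2], [0, 0, 0], 0.3], [[-0.9, 0, 0], [0, 0, 0], 0.3], [[-0.9, 0, 0], [0, 0, 0], 0.3], [[-0.9, 0, 0], [0, 0, 0], 0.3], [[-0.9, 0, 0], [0, 0, 0], 0.3], [[-0.9, 0, 0], [0, 0, 0], 0.3], [[0, 0, 0], [0, 0, 0], 0.3], [[0, 0, 0], [0, 0, 0], 0.3]])

```text
time_s: 47.85
ee_pos: [0.4129, 0.1239, 0.269]
eef_rot: [-3.141, -0.002, 0.0]
force: [0.2, -0.1, -0.7]
grip_width: 0.0612
grip_force: 0.0
```

Run:
```python
from h import *
bots(); bots('scene')
w1=snap('scene','scA')[1]; b=cv2.imread('pics/scA.png')
h=cv2.cvtColor(b,cv2.COLOR_BGR2HSV).astype(int);H,S=h[...,0],h[...,1]
with np.errstate(invalid='ignore'): m=(H<20)&(S>150)&(abs(w1[...,2]-.133)<.006)&(abs(w1[...,0]-.602)<.03)&(w1[...,1]>-.3)&(w1[...,1]<0)
print('paddle',w1[m].mean(0).round(4))
a=b[100:350,130:530]; cv2.imwrite('pics/cA.png',cv2.resize(a,None,fx=2,fy=2))
```

```text
{'time_s': 47.85, 'ee_pos': [0.413, 0.124, 0.269], 'eef_rot': [-3.141, -0.002, 0.0], 'force': [0.155, -0.118, -0.747], 'grip_width': 0.061, 'grip_force': 0.0, 'qpos': [0.207, -0.018, 1.736, -0.0, 1.422, 1.777]}
wrist 356 top z 0.0982 circ [562.4 166.9] 41.2 mean [0.5631 0.1685 0.0979]
wrist 121 top z 0.1555 circ [586.1 124. ] 11.5 mean [0.5831 0.124  0.1558]
wrist 137 top z 0.16 circ [583.5  36.7] 9.7 mean [0.5814 0.037  0.1602]
wrist 577 top z 0.098 circ [561.3 -13.7] 42.2 mean [ 0.5619 -0.0145  0.0974]
wrist 311 top z 0.0873 circ [443.5 130.4] 24.4 mean [0.4498 0.13   0.0873]
{'time_s': 47.9, 'ee_pos': [0.413, 0.124, 0.269], 'eef_rot': [-3.141, -0.001, -0.0], 'force': [0.074, 0.111, -1.151], 'grip_width': 0.061, 'grip_force': 0.0, 'qpos': [0.206, -0.017, 1.735, -0.0, 1.422, 1.777]}
scene 110 top z 0.1671 circ [603.9  36.4] 19.1 mean [0.6051 0.0381 0.1668]
scene 128 top z 0.1673 circ [604.  126.2] 19.3 mean [0.6063 0.128  0.1668]
scene 61 top z 0.0978 circ [608.4 153.5] 87.3 mean [0.6295 0.1654 0.0977]
paddle [ 0.6071 -0.0604  0.1335]
```

View pics/cA.png

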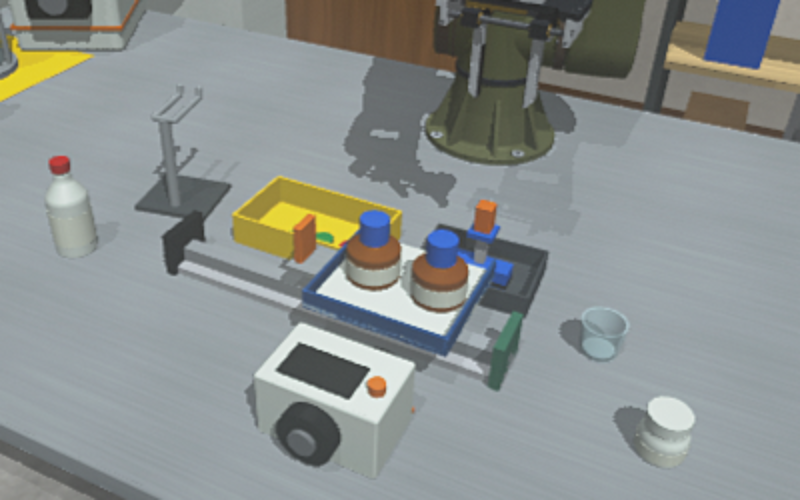

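Both bottles stand on the wiped plate with the carrier at the stop, the scraper is upright in the pan, and the beaker, jar and wash bottle haven't moved. Handing in.

```bash
python3 -c "
from station import *
print(hand_in())"
```

```text
the job is handed in; nothing more can be done
None
```

The job is handed in after about 48 s of robot time: all four caps are in the waste tray, the scraper stands in the soak pan, the carrier is pushed home against its stop, both amber bottles stand on the wiped plate, and the beaker, jar and wash bottle look undisturbed in the last picture.

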